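# Load a drilling jig from the bottom of a gravity magazine

## Task

Load the next flat steel blank into the blue drilling jig: stand the brass fitting upright somewhere else on the bench, at least 12 cm from the mouth of the grey gravity magazine, swing the jig's yellow keeper arm well open, draw the bottom blank straight out of the mouth so that the three above stay in the chute and settle down, then lay the blank flat between the jig's locating pins and swing the keeper fully back across it. Do not drop the blank or take blanks out of the top, and leave the other tools and parts where they are.

Things in the scene. Friction and masses are not known exactly. Their poses are not given: they have to be found in the camera images.
- magazine: Grey upright gravity chute bolted to the bench on a dark foot plate (100 x 110 x 10 mm, front at x = -46 mm). Origin: on the bench under the centre of the stack; z up; blanks are drawn along its -x. Chute floor 30 mm above the bench, inside 88 mm (x) by 36 mm (y), outside 94 x 44 mm, walls 80 mm high with flared edges to 91 mm.
- mouth (a point): Front edge of the chute floor, 47 mm ahead (-x) of the magazine's origin and 30 mm over the bench, axes as the magazine's. Two front lips from 43 mm up hold the upper blanks, so only one blank passes through the 13 mm mouth below them. A blank is free of the mouth when its rear end is past this point. The brass fitting stands in the way, 60 to 80 mm ahead of this point.
- blank_1: Bottom blank: rusty flat steel bar, 32 x 85 x 10 mm, 0.2 kg. Origin: centre of its underside; its y axis runs along its 85 mm length, along the magazine's x at the start. It lies on the chute floor, its front end projecting 28 to 34 mm from the mouth with nothing under it; take its 32 mm width there from above, fingertips just below its underside. The others weigh on it: it drags with up to 15 N.
- blank_2: Second blank from below, same size and axes; lies on blank_1, centred in the chute (underside at 40 mm). Once blank_1 is out it falls onto the chute floor (30 mm).
- blank_3: Third blank, underside at 50 mm; settles to 40 mm.
- blank_4: Top blank, underside at 60 mm; settles to 50 mm.
- jig: Blue drilling jig bolted to the bench; base plate 12 mm thick, x = -61 to 69, y = -54 to 66 mm. Origin: on the bench under the nest's centre. The blank's length goes along its x. Pins 8 mm thick, pointed, 29 mm tall over the bench, at x = -3 and 33, y = +-22.5 mm and at x = +-49.5, y = 0: 2.5 mm of play each side. From x = -42 to -8 mm fingers have room beside the blank down to the base plate.
- nest (a point): Centre of the nest, on top of a bright rest bar (84 mm along x, 20 mm wide), 20 mm over the bench: where the middle of the blank's underside belongs. Axes as the jig's.
- keeper (a joint): Yellow keeper arm of the jig, swivelling level on an upright pivot; rad, 0 = home on its stop across the nest, grows counter-clockwise from above to 1.9. The arm (20 mm wide, 34 to 44 mm over the bench) points along the jig's -y at 0, its +x at 1.57. Stays where it is left (friction 0.05 N m). Starts 0 to 0.3, over the nest; from 1.3 up it is well clear.
- keeper_pivot (a point): Axis of the keeper arm, at x = 10, y = 44 mm of the jig, 34 mm over the bench (boss of 24 mm diameter up to 48 mm).
- keeper_handle (a point): Middle of the keeper's black upright round handle, 15 mm diameter, 44 to 84 mm over the bench, 72 mm from the pivot axis at the arm's end. This point is 68 mm over the bench.
- oil_can: Green oil can, 64 x 79 x 167 mm, standing near the magazine, to one side (+y of it). Leave alone. Origin: centre of underside.
- brass_fitting: Brass hose tail standing upright before the mouth, in the blank's way: 34 mm round body, 56 mm tall, foot flange 42 mm wide and 9 mm high, 0.26 kg. Origin: centre of underside. Free bench for it: not right of y = -0.06 (sacking), nor on the taped carton (x below 0.39, y -0.05 to 0.15, about 0.1 m tall) or the steel flats (x 0.66 to 0.86, y 0 to 0.2).
- big_bolt: Rusty bolt standing on its head, 33 x 29 x 74 mm, on the magazine's -y side. Leave alone. Origin: centre of underside.
- hole_saw: Hole saw, 50 x 50 x 61 mm, standing on the jig's +y side. Leave alone. Origin: centre of underside.
- tape_measure: Yellow tape measure, 76 x 79 x 33 mm, lying behind jig and magazine. Leave alone. Origin: centre of underside.
- nut_a: Rusty hex nut, 34 x 30 x 14 mm, lying on the bench in front. Leave alone. Origin: centre of underside.
- paint_marker: Red and white marker, 18 x 132 x 19 mm, lying at the back. Leave alone. Origin: centre of underside.
Things that resemble listed ones, but are neither listed nor needed, are in the scene too. What is shaped like the brass_fitting but pink is not meant. Leave any green look-alike of the blank_1 alone.

How it is judged (in metres and radians):
On the way, in this order (a step that is already met when the one before it is completed fails the run):
1. the keeper is swung well open (1.2 rad or more), the blank still in the magazine (value of joint keeper above 1.2 rad and x of blank_1 in the frame of magazine above -0.06 m), for 0.1 s.
2. the bottom blank is clear of the mouth and the three others are still in the chute (x of blank_1 in the frame of magazine below -0.089 m and x of blank_2 in the frame of magazine between -0.006 and 0.006 m and y of blank_2 in the frame of magazine between -0.006 and 0.006 m and x of blank_3 in the frame of magazine between -0.006 and 0.006 m and y of blank_3 in the frame of magazine between -0.006 and 0.006 m and x of blank_4 in the frame of magazine between -0.006 and 0.006 m and y of blank_4 in the frame of magazine between -0.006 and 0.006 m), for 0.1 s.
3. the blank lies in the nest with the keeper still open (x of blank_1 in the frame of jig between -0.006 and 0.006 m and y of blank_1 in the frame of jig between -0.005 and 0.005 m and z of blank_1 in the frame of jig between 0.017 and 0.023 m and angle between blank_1's own z axis and vertical below 0.06 rad and angle between the y axis of blank_1 and the x axis of jig, either way round below 0.15 rad and value of joint keeper above 0.8 rad), for 0.2 s.
At the end, for the whole second after the job is handed in: Blank at rest, flat on the rest bar between the pins (6 mm along, 5 mm across, 3 mm high, 0.15 rad); keeper home across it (under 0.12 rad); the other three flat in the chute, one place lower (6 mm sideways, 3 mm high, 0.06 rad); brass fitting upright on the bench, 115 mm or more from the mouth (x of blank_1 in the frame of jig between -0.006 and 0.006 m and y of blank_1 in the frame of jig between -0.005 and 0.005 m and z of blank_1 in the frame of jig between 0.017 and 0.023 m and angle between each of blank_1, blank_2, blank_3, blank_4's own z axis and vertical below 0.06 rad and angle between the y axis of blank_1 and the x axis of jig, either way round below 0.15 rad and x of blank_2 in the frame of magazine between -0.006 and 0.006 m and y of blank_2 in the frame of magazine between -0.006 and 0.006 m and x of blank_3 in the frame of magazine between -0.006 and 0.006 m and y of blank_3 in the frame of magazine between -0.006 and 0.006 m and x of blank_4 in the frame of magazine between -0.006 and 0.006 m and y of blank_4 in the frame of magazine between -0.006 and 0.006 m and z of blank_2 in the frame of magazine between 0.027 and 0.033 m and z of blank_3 in the frame of magazine between 0.037 and 0.043 m and z of blank_4 in the frame of magazine between 0.047 and 0.053 m and horizontal distance between brass_fitting and mouth above 0.115 m and height (world z) of brass_fitting between -0.004 and 0.004 m and angle between brass_fitting's own z axis and vertical below 0.1 rad and linear speed of each of brass_fitting, blank_1 below 0.02 m/s and value of joint keeper below 0.12 rad); the robot touches nothing.
It fails at once if an upper blank was pulled out of the mouth or lifted in the chute (12 mm or more) (x of any of blank_2, blank_3, blank_4 in the frame of magazine below -0.012 m or z of blank_2 in the frame of magazine above 0.052 m or z of blank_3 in the frame of magazine above 0.062 m or z of blank_4 in the frame of magazine above 0.072 m).
It fails at once if the drawn blank was dropped (it fell faster than 0.45 m/s, a fall of about 10 mm, with no finger on it) (contact force between the fingers and blank_1 below 0.05 N and linear speed of blank_1 above 0.45 m/s and horizontal distance between blank_1 and magazine above 0.089 m).
It fails at once if a bystander was moved more than 25 mm or tipped over (distance of any of oil_can, big_bolt, hole_saw, tape_measure, nut_a, paint_marker from where it was at the start of the episode above 0.025 m or angle between any of oil_can, big_bolt, hole_saw's own z axis and vertical above 0.5 rad).
It also fails if it takes over 70 s, if anything falls off the work surface, if the arm or the gripper's body presses on something with over 40 N, if the wrist force passes 120 N, or if a joint passes its speed limit or range.

## Robot

A 7-joint arm with a two-finger parallel gripper is mounted at the origin on a cart in front of the work surface, level with it; the furniture and walls round the work are solid. World frame = base frame: x ahead of the robot, y to its left, z up, the work surface at z = 0. Lengths are in mm, angles in rad, forces in N, time in s.
With the tool pointing down it reaches from about 375 to 925 mm from the base axis. Payload 3.1 kg.
Tool frame: the origin (TCP) lies midway between the tips of the shut fingers; the grasp point (between the pads) lies 19 mm behind it; z points along the fingers, y is the direction in which the jaws open and shut (so a half turn about z gives the same grasp; the last joint's range is limited). The gripper opens to 85 mm and grips with 20 to 120 N. Pads are 22 mm wide; open, the fingers measure 114 mm over their backs; the gripper's body (76 mm by 85 mm) begins 54 mm behind the grasp point. The pads swing forward as they close: fully open they stand 13 mm farther back than shut.
Start: joints at [-1.345, 0.383, 0.044, 1.598, -0.018, 1.161, -0.05], TCP at [206.789, 616.232, 231.269] pointing down, gripper open.
Joint ranges: [-2.61, 2.61], [-0.41, 2.15], [-1.48, 1.57], [0, 2.5], [-1.57, 4.71], [0.05, 1.97], [-2.85, 2.85]. Speed limits (rad/s): [2.79, 2.79, 3.14, 3.14, 3.14, 3.14, 3.14].

## Interface

Orientations are given as a unit quaternion [x, y, z, w].
In Python, from bench import manip, vision, job, spotter gives the robot as it stands.
- The arm moves only by the tool step_arm, never from a script. Its argument "deltas" is a list of rows, each an object with "claw": the opening, from 0 (shut) to 1 (fully open); "offset": the shift along the tool's x, y, z in cm, a list of three; "turn": the turn about the tool's z in degrees. In form: [{"claw": claw, "offset": [dx, dy, dz], "turn": turn}, ...]. A call has 1 to 10 rows; each row shifts and turns the commanded pose from where the row before left it, along the tool's axes as they then stand; what a row does not reach is not made up. A row lasts 1/8 s, in which the tool goes at most 62.5 mm and 10.7 degrees, less where a joint would pass 70% of its speed; a pose out of reach is approached as far as the arm can. A call is refused whole if a number of a shift passes 6.25 or a number of a turn 10.7, either way. A call with a gripper value outside its range is refused whole. The fingers move at their own pace and stop on an object; the grip force is fixed at half the most. Time passes only in rows, so rows that do not move let the fingers close. It gives the time, the measured TCP pose, the force and the opening at its end, in the units of the state.
- manip.sense(): the state, without advancing time (a new reading comes with each control period).
- vision.snapshot(name): name is "side" or "top"; returns a dict with "frame" (420x560x3 uint8, red, green, blue), "fovy" (degrees; the focal length in pixels is half the picture's height over the tangent of half this angle, whatever the lens; pixels are square), "cx", "cy" (the principal point, pixels), "R" (3x3) and "t" (3): a world point X has camera coordinates R X + t. Camera axes: x right, y down, z forward; pixel columns grow to the right and rows downward; lengths in mm; the calibration is good to about 2 mm. A picture is of the moment at which its call begins. There is no depth.
- job.hand_in(): hands the job in, once; it reports no verdict.
Trained networks look in the newest picture that a camera, given by its name, has taken for a name from the list of things; names that differ only in an ending like _2 or _b are one class to them, and where a whole thing is asked for, a point or a joint stands for the part that bears it (a point fixed in the world has none). Each returns a list of dicts, best first, with "p" (0 to 1); they miss things now and then, are a little off and sometimes report something else, mostly with a low value. They report only what shows in the picture. A call takes as long as a camera call. They do not tell look-alikes from the thing itself.
- spotter.outline_of(camera, thing): "pixels" (420x560 bool, what is visible of it).
- spotter.landmark_of(camera, thing): "point" ([x, y, z] in mm, in the coordinates of the camera as it stood for that picture, good to about 4 mm: a listed point, or the origin of a listed thing).
The state is a dict: "time": time; "joints": joint angles; "qvel": joint speeds; "tau": joint torques, N m; "ee_pos": TCP position; "tool_rot": TCP orientation; "contact_force": force on the tool from outside, world axes, zero at the start; "torque": the same for the moment, N m; "opening": finger opening in mm.
Only numpy, scipy, OpenCV 4.12 (cv2) and the standard library are available. Lean on these libraries where they do the work, as an engineer would, in place of code of your own. Each camera call takes 0.05 s, during which the arm holds its last target.

## Working session

There is one attempt and no reset: what is moved stays moved. The work goes in short steps, Python scripts to look and compute and a tool call to move; the robot and the scene stay as the last step left them, time stands still between calls to the robot, and variables do not carry over. Pictures are saved under pics/ and viewed, and the job is handed in when it is done.

Besides the shell and the picture viewer there is one more tool, called after "Call:" by a JSON object that holds its "op" and its "data", one argument or row to a line. step_arm: Moves the arm, as the interface text tells. Its arguments: {"type":"object","properties":{"deltas":{"type":"array"}},"required":["deltas"]}

```bash
mkdir -p pics; ls; cat > h.py <<'E'
import numpy as np, cv2
from bench import manip, vision, job, spotter
def snap(n,f=None):
    s=vision.snapshot(n)
    if f: cv2.imwrite('pics/'+f,np.ascontiguousarray(s['frame'][:,:,::-1]))
    return s
def foc(s): return s['frame'].shape[0]/2/np.tan(np.radians(s['fovy'])/2)
def world(s,p): return np.array(s['R']).T@(np.array(p)-np.array(s['t']))
def pix(s,X):
    c=np.array(s['R'])@np.array(X,float)+np.array(s['t']); f=foc(s)
    return np.array([s['cx']+f*c[0]/c[2],s['cy']+f*c[1]/c[2]])
def ray(s,uv,z):
    f=foc(s);R=np.array(s['R']);o=-R.T@np.array(s['t'])
    d=R.T@np.array([(uv[0]-s['cx'])/f,(uv[1]-s['cy'])/f,1]);k=(z-o[2])/d[2];return o+k*d
def st():
    q=manip.sense();return {k:np.round(q[k],3).tolist() for k in('time','joints','ee_pos','tool_rot','contact_force','opening')}
E
python3 - <<'E'
from h import *
print(st())
for c in('side','top'):
    s=snap(c,c+'0.png'); print(c,s['fovy'],s['cx'],s['cy'],np.round(s['R'],3).tolist(),np.round(s['t'],1))
    for t in ['magazine','mouth','blank_1','jig','nest','keeper_pivot','keeper_handle','brass_fitting','oil_can','big_bolt','hole_saw','tape_measure','nut_a','paint_marker']:
        for r in spotter.landmark_of(c,t)[:5]:
            w=world(s,r['point']);print(t,round(r['p'],2),np.round(w),np.round(pix(s,w)))
E
```

```text
pics
{'time': 0.0, 'joints': [-1.345, 0.384, 0.044, 1.6, -0.018, 1.161, -0.05], 'ee_pos': [206.512, 615.329, 229.871], 'tool_rot': [0.161, 0.987, -0.001, -0.0], 'contact_force': [0.686, 0.689, 0.204], 'opening': 85.15}
side 45.64384469843828 281.04332083206873 209.5078832609044 [[0.918, -0.396, -0.013], [-0.237, -0.523, -0.819], [0.318, 0.755, -0.574]] [-434.4  292.3  869.1]
magazine 0.66 [593.  36.   4.] [325. 269.]
mouth 0.76 [543.  18.  33.] [308. 271.]
mouth 0.24 [504. 295.  23.] [245. 209.]
blank_1 0.86 [591.  36.  59.] [325. 250.]
blank_1 0.74 [555.  31.  28.] [311. 267.]
blank_1 0.55 [360. 375.  -7.] [182. 216.]
blank_1 0.51 [587.  39.  50.] [323. 253.]
blank_1 0.41 [586.  31.  40.] [324. 259.]
jig 0.96 [504. 297.  -3.] [245. 218.]
nest 0.92 [506. 298.  20.] [246. 210.]
nest 0.59 [502. 298.   1.] [245. 216.]
keeper_pivot 0.69 [512. 341.  33.] [242. 196.]
keeper_handle 0.72 [530. 271.  72.] [258. 196.]
brass_fitting 0.66 [335. 186.  -3.] [192. 262.]
oil_can 0.76 [608. 173.  -6.] [304. 236.]
big_bolt 0.6 [654. -31.  -0.] [365. 282.]
hole_saw 0.91 [464. 411.   1.] [217. 197.]
tap
[... 689 characters left out ...]
  22.] [230. 213.]
keeper_pivot 0.65 [512. 341.  33.] [216. 210.]
keeper_pivot 0.58 [603. 170.  -1.] [273. 179.]
keeper_handle 0.74 [524. 278.  69.] [236. 205.]
keeper_handle 0.43 [586.  39.  58.] [318. 182.]
brass_fitting 0.59 [333. 188.  -4.] [269. 268.]
brass_fitting 0.45 [463.   0.  -1.] [330. 224.]
brass_fitting 0.3 [510. 342.  33.] [216. 211.]
oil_can 0.78 [602. 171.  -2.] [273. 180.]
oil_can 0.32 [587.  38.  59.] [318. 182.]
big_bolt 0.68 [655. -28.  -1.] [337. 161.]
hole_saw 0.71 [464. 417.   1.] [192. 227.]
tape_measure 0.74 [689. 307.   4.] [227. 152.]
nut_a 0.3 [587.  37.  62.] [319. 182.]
nut_a 0.28 [ 740. -101.   -1.] [360. 133.]
paint_marker 0.77 [ 737. -102.    1.] [361. 134.]
```

```bash
python3 - <<'E'
import cv2
for c,(x0,y0,x1,y1) in {'side':(150,150,430,340),'top':(170,110,390,290)}.items():
    i=cv2.imread(f'pics/{c}0.png'); k=780/(x1-x0)
    cv2.imwrite(f'pics/{c}0c.png',cv2.resize(i[y0:y1,x0:x1],None,fx=k,fy=min(k,600/(y1-y0)) if 0 else k*0+min(k,590/(y1-y0)),interpolation=cv2.INTER_CUBIC) if 0 else cv2.resize(i[y0:y1,x0:x1],None,fx=min(k,590/(y1-y0)),fy=min(k,590/(y1-y0)),interpolation=cv2.INTER_CUBIC))
E
```

```text
(no output)
```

View pics/side0.png

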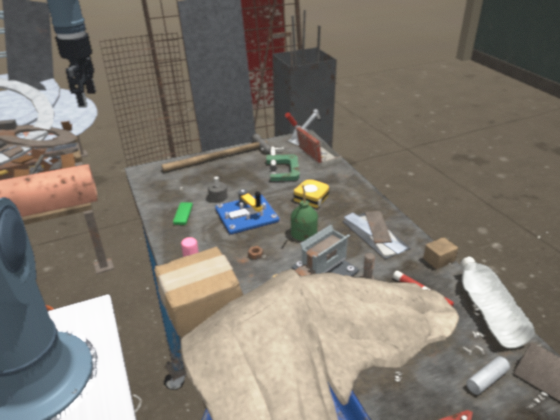

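View pics/side0c.png

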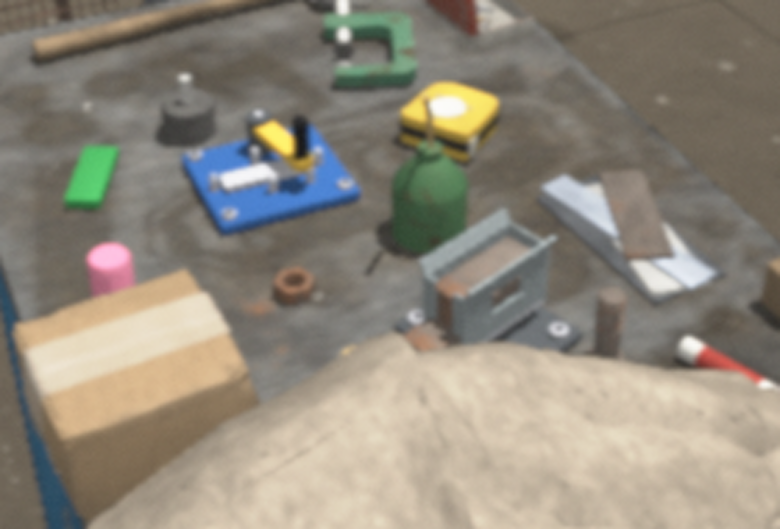

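View pics/top0c.png

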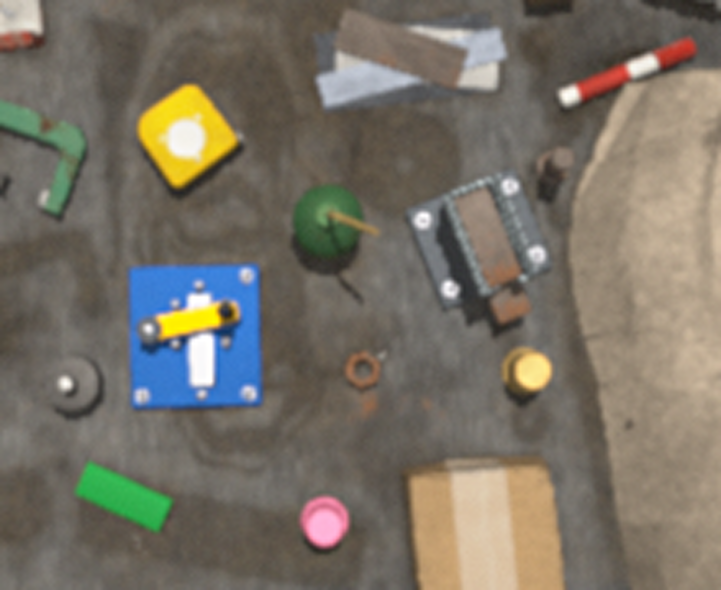

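The brass fitting sits at top-picture pixel (331,223). Its pink look-alike, at (269,268), is not the one. The bottom blank's front end is at (326,203). The green look-alike at (207,260) and the rusty flat on the steel flats near (293,125) are not wanted. Next I'll do a precise fit.

```bash
cat > fit.py <<'E'
from h import *
from scipy.optimize import minimize
top=snap('top'); side=snap('side')
def hullmask(pts,k=4):
    m=np.zeros((420*k,560*k),np.uint8)
    h=cv2.convexHull(np.round((np.array(pts)+.5)*k*16-8).astype(np.int32))
    cv2.fillConvexPoly(m,h,1,shift=4);return cv2.resize(m.astype(np.float32),(560,420),interpolation=cv2.INTER_AREA)
def box(x0,x1,y0,y1,z0,z1): return [(x,y,z) for x in(x0,x1) for y in(y0,y1) for z in(z0,z1)]
def tf(p,b): 
    c,s=np.cos(p[2]),np.sin(p[2]);return [(p[0]+c*x-s*y,p[1]+s*x+c*y,z) for x,y,z in b]
# jig
J=box(-61,69,-54,66,0,12)
def bluehull(s):
    f=s['frame'].astype(int); m=((f[:,:,2]-f[:,:,0]>50)&(f[:,:,2]>90)).astype(np.uint8)
    m[:170]=0;m[255:]=0;m[:,:200]=0;m[:,290:]=0
    n,l,stt,_=cv2.connectedComponentsWithStats(m);i=1+np.argmax(stt[1:,4]);ys,xs=np.where(l==i)
    pts=np.stack([xs,ys],1).astype(np.int32); o=np.zeros(m.shape,np.uint8);cv2.fillConvexPoly(o,cv2.convexHull(pts),1);return o.astype(np.float32)
for name,ss in(('top',[top]),('side',[side]),('both',[top,side])):
    B=[bluehull(s) for s in ss]
    def cost(p): return sum(((hullmask([pix(s,X) for X in tf(p,J)])-b)**2).sum() for s,b in zip(ss,B))
    r=min((minimize(cost,[503,298,y],method='Nelder-Mead',options=dict(initial_simplex=[[503+a,298+b,y+c] for a,b,c in((0,0,0),(6,0,0),(0,6,0),(0,0,.1))],xatol=.05,fatol=.05)) for y in(-.05,.05)),key=lambda r:r.fun)
    print('jig',name,np.round(r.x,3),r.fun,[b.sum() for b in B])
E
python3 fit.py
python3 - <<'E'
from h import *
s=snap('top','t1.png')
for n,uv,z in [('screw',(480.5,237.5),11),('s1',(424,219),11),('s2',(511,187),11),('s3',(537,255),11),('s4',(450,289),11),('brasstop',(533,372),56),('blankfront',(511,308),40),('handletop',(227,311),84),('boss',(149,328),48)]:
    print(n,np.round(ray(s,(uv[0]/3.278+170-.35,uv[1]/3.278+110-.35),z),1))
i=s['frame'][:,:,::-1][150:240,285:375]; cv2.imwrite('pics/magc.png',cv2.resize(i,None,fx=6.5,fy=6.5,interpolation=cv2.INTER_CUBIC))
q=snap('side')['frame'][:,:,::-1]; cv2.imwrite('pics/mags.png',cv2.resize(q[220:300,280:400],None,fx=6.5,fy=6.5,interpolation=cv2.INTER_CUBIC))
cv2.imwrite('pics/jigs.png',cv2.resize(q[180:240,205:285],None,fx=9,fy=9,interpolation=cv2.INTER_CUBIC))
E
```

```text
jig top [5.02042e+02 2.98620e+02 6.00000e-03] 28.56640625 [np.float32(1787.0)]
jig side [ 5.04695e+02  2.98081e+02 -5.00000e-03] 67.84375 [np.float32(1602.0)]
jig both [5.03650e+02 2.98704e+02 1.00000e-02] 123.65234375 [np.float32(1787.0), np.float32(1602.0)]
screw [590.1  39.   11. ]
s1 [608.5  90.6  11. ]
s2 [636.2   9.5  11. ]
s3 [572.7 -12.6  11. ]
s4 [543.3  68.5  11. ]
brasstop [465.3   0.8  56. ]
blankfront [523.2  16.6  40. ]
handletop [524.8 269.2  84. ]
boss [512.8 341.7  48. ]
```

View pics/magc.png

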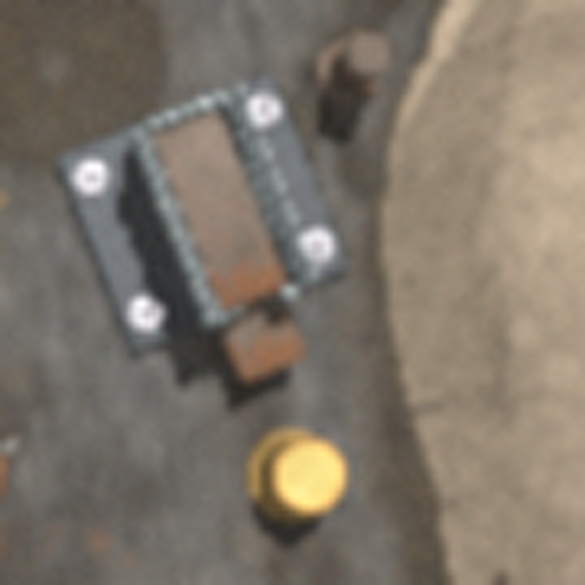

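View pics/mags.png

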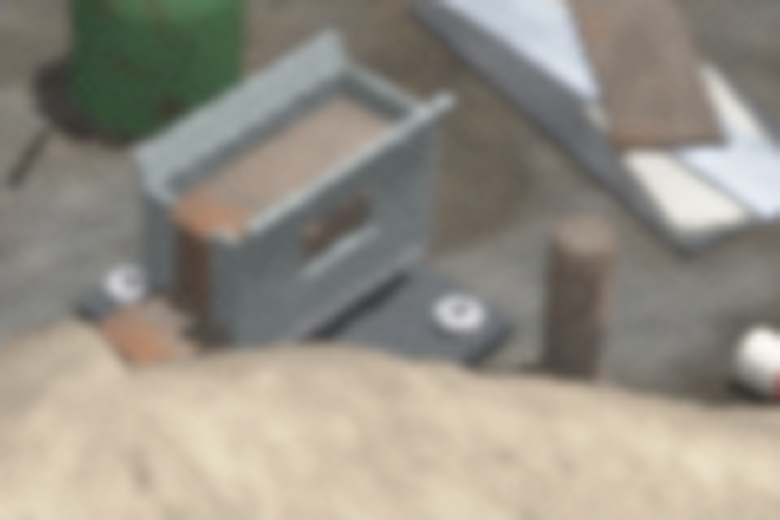

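View pics/jigs.png

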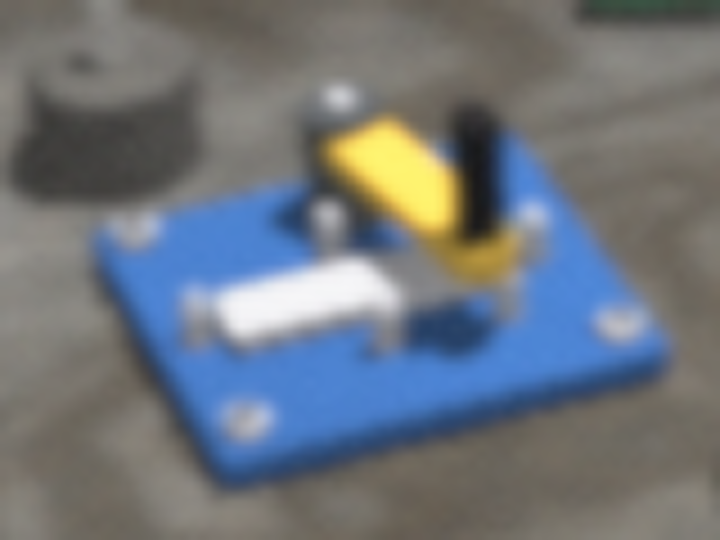

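```bash
python3 - <<'E'
from h import *
s=snap('top')
g=lambda u,v,z: ray(s,(u/6.5+285-.42,v/6.5+150-.42),z)
P=[g(*p,11) for p in((92,178),(263,110),(318,245),(146,314))]
c=np.mean(P,0);d=(P[0]-P[3]+P[1]-P[2])[:2];e=(P[0]-P[1]+P[3]-P[2])[:2]
print(c,np.arctan2(d[1],d[0]),np.arctan2(-e[0],e[1]))
y=(np.arctan2(d[1],d[0])+np.arctan2(-e[0],e[1]))/2
o=c[:2]-4*np.array([np.cos(y),np.sin(y)]);print('mag',o,y,'mouth',o-47*np.array([np.cos(y),np.sin(y)]))
M=np.array([[np.cos(y),np.sin(y)],[-np.sin(y),np.cos(y)]])
for n,p in(('bl',(241,385,40)),('br',(304,357,40)),('brass',(310,473,56)),('brassL',(250,478,9)),('topblankfrontL',(216,308,70)),('topblankfrontR',(285,283,70)),('tbL',(155,140,70)),('tbR',(218,112,70))):
    w=g(*p); print(n,np.round(w,1),np.round(M@(w[:2]-o),1))
E
```

```text
[590.03387133  39.45360854  11.        ] 0.3530051713531808 0.35631968598741914
mag [586.28281624  38.06451325] 0.35466242867029996 mouth [542.20791896  21.74264357]
bl [508.1  28.5  40. ] [-76.6  18.1]
br [ 5.202e+02 -5.000e-01  4.000e+01] [-75.4 -13.2]
brass [467.6   0.7  56. ] [-124.3    6.2]
brassL [465.8  21.9   9. ] [-118.6   26.6]
topblankfrontL [541.7  42.2  70. ] [-40.4  19.3]
topblankfrontR [552.1  11.2  70. ] [-41.4 -13.3]
tbL [617.2  67.1  70. ] [39.1 16.5]
tbR [629.   38.7  70. ] [ 40.3 -14.2]
```

```bash
cat >> h.py <<'E'
def yaw():
    x,y,z,w=manip.sense()['tool_rot']
    return np.degrees(np.arctan2(1-2*(x*x+z*z),2*(x*y-z*w)))  # angle of tool y axis
def plan(tx,ty,tz,ang=None):
    q=manip.sense();p=np.array(q['ee_pos']);a=yaw()
    turn=0 if ang is None else -((ang-a+180)%360-180)
    a2=np.radians(a-turn); d=np.array([tx,ty,tz])-p
    yv=np.array([np.cos(a2),np.sin(a2)]);xv=np.array([-yv[1],yv[0]])  # z down: x = y cross z
    xv=np.array([np.sin(a2)*-1,np.cos(a2)])
    off=np.array([d[:2]@xv,d[:2]@yv,-d[2]])/10
    n=int(np.ceil(np.abs(off).max()/6.2)); print('at',np.round(p,1),'yaw',round(a,1),'turn first',round(turn,1),'then off cm',np.round(off,2),'rows',n,'each',np.round(off/max(n,1),2),'t',round(q['time'],2),'open',q['opening'])
E
python3 - <<'E'
from h import *
from scipy.spatial.transform import Rotation as Ro
print(np.round(Ro.from_quat(manip.sense()['tool_rot']).as_matrix(),3))
plan(466.5,1,150,110.3)
E
```

```text
[[-0.948  0.318 -0.   ]
 [ 0.318  0.948 -0.   ]
 [ 0.    -0.    -1.   ]]
at [206.8 616.2 231.3] yaw 71.5 turn first -38.8 then off cm [ -3.01 -66.71   8.13] rows 11 each [-0.27 -6.06  0.74] t 1.75 open 85.60039065637896
```

Call:
{"op": "step_arm", "data": {
  "deltas": [
    {"claw":0.8,"offset":[0,0,0],"turn":-9.7},
    {"claw":0.8,"offset":[0,0,0],"turn":-9.7},
    {"claw":0.8,"offset":[0,0,0],"turn":-9.7},
    {"claw":0.8,"offset":[0,0,0],"turn":-9.7},
    {"claw":0.8,"offset":[-0.3,-5.5,0],"turn":0},
    {"claw":0.8,"offset":[-0.3,-5.5,0],"turn":0},
    {"claw":0.8,"offset":[-0.3,-5.5,0],"turn":0},
    {"claw":0.8,"offset":[-0.3,-5.5,0],"turn":0},
    {"claw":0.8,"offset":[-0.3,-5.5,0],"turn":0},
    {"claw":0.8,"offset":[-0.3,-5.5,0],"turn":0}
  ]
}}

```text
time: 3.0
ee_pos: [338.7, 311.2, 231.6]
tool_rot: [-0.176, 0.984, 0.0, 0.0]
contact_force: [-0.4, -0.1, 0.3]
opening: 68.5
```

Call:
{"op": "step_arm", "data": {
  "deltas": [
    {"claw":0.8,"offset":[-0.2,-5.6,1],"turn":0},
    {"claw":0.8,"offset":[-0.2,-5.6,1.5],"turn":0},
    {"claw":0.8,"offset":[-0.2,-5.6,1.5],"turn":0},
    {"claw":0.8,"offset":[-0.2,-5.6,1.5],"turn":0},
    {"claw":0.8,"offset":[-0.2,-5.6,1.5],"turn":0},
    {"claw":0.8,"offset":[-0.2,-5.6,1],"turn":0},
    {"claw":0.8,"offset":[0,0,0],"turn":0}
  ]
}}

```text
time: 3.88
ee_pos: [466.2, -3.6, 151.1]
tool_rot: [-0.171, 0.985, -0.001, -0.0]
contact_force: [-0.3, -0.1, -0.5]
opening: 68.2
```

```bash
python3 - <<'E'
from h import *
print(st()); plan(466.5,1,12,110.3)
for c in('side','top'):
    s=snap(c,c+'2.png'); print(pix(s,manip.sense()['ee_pos']))
    u,v=pix(s,manip.sense()['ee_pos']).astype(int)
    i=s['frame'][:,:,::-1][max(0,v-60):v+60,u-70:u+70];cv2.imwrite(f'pics/{c}2c.png',cv2.resize(i,None,fx=5,fy=5,interpolation=cv2.INTER_CUBIC))
E
```

```text
{'time': 3.875, 'joints': [-0.52, 0.134, 0.468, 2.121, -0.074, 0.902, 1.905], 'ee_pos': [466.217, -3.567, 151.119], 'tool_rot': [-0.171, 0.985, -0.001, -0.0], 'contact_force': [-0.315, -0.123, -0.469], 'opening': 68.216}
at [466.2  -3.6 151.1] yaw 109.7 turn first -0.6 then off cm [-0.19  0.42 13.91] rows 3 each [-0.06  0.14  4.64] t 3.88 open 68.21605003069297
[276.49056368 240.84589967]
[337.0935255  223.06722053]
```

View pics/side2c.png

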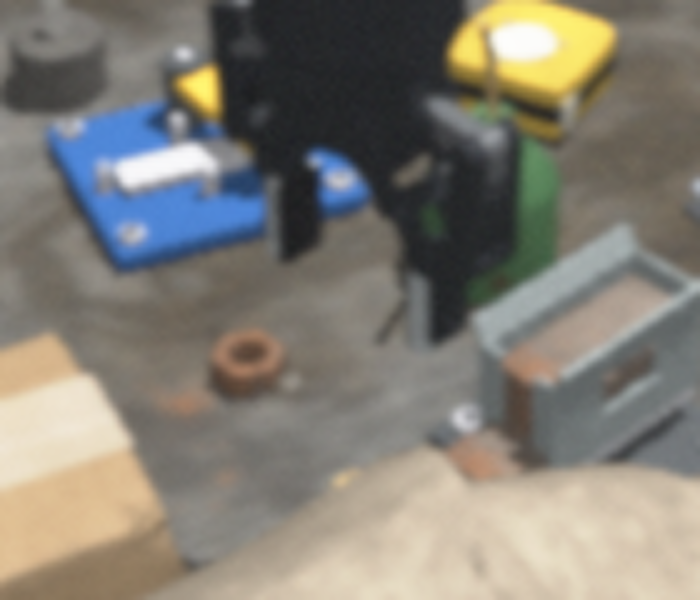

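View pics/top2c.png

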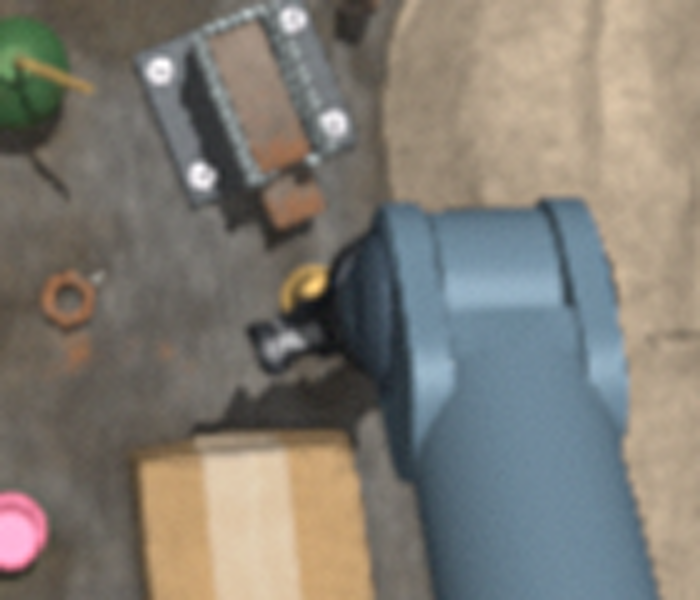

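Call:
{"op": "step_arm", "data": {
  "deltas": [
    {"claw":0.68,"offset":[-0.2,0.4,0],"turn":-0.6},
    {"claw":0.68,"offset":[0,0,4],"turn":0},
    {"claw":0.68,"offset":[0,0,4],"turn":0},
    {"claw":0.68,"offset":[0,0,3],"turn":0},
    {"claw":0.68,"offset":[0,0,2],"turn":0},
    {"claw":0.68,"offset":[0,0,0.8],"turn":0},
    {"claw":0.68,"offset":[0,0,0],"turn":0}
  ]
}}

```text
time: 4.85
ee_pos: [465.8, 7.5, 13.3]
tool_rot: [-0.182, 0.983, 0.0, -0.0]
contact_force: [-0.0, 0.1, 0.2]
opening: 57.9
```

Call:
{"op": "step_arm", "data": {
  "deltas": [
    {"claw":0.3,"offset":[0,0,0],"turn":0},
    {"claw":0.3,"offset":[0,0,0],"turn":0},
    {"claw":0.3,"offset":[0,0,0],"turn":0},
    {"claw":0.3,"offset":[0,0,0],"turn":0}
  ]
}}

```text
time: 5.35
ee_pos: [468.3, 5.3, 14.9]
tool_rot: [-0.18, 0.984, -0.0, 0.002]
contact_force: [-0.3, -2.6, 6.7]
opening: 31.7
```

```bash
python3 - <<'E'
from h import *
print(st()); plan(400,230,100,90)
E
```

```text
{'time': 5.35, 'joints': [-0.445, 0.398, 0.388, 2.185, -0.263, 0.597, 2.067], 'ee_pos': [468.276, 5.28, 14.946], 'tool_rot': [-0.18, 0.984, -0.0, 0.002], 'contact_force': [-0.295, -2.605, 6.72], 'opening': 31.698}
at [468.3   5.3  14.9] yaw 110.8 turn first 20.8 then off cm [ 6.83 22.47 -8.51] rows 4 each [ 1.71  5.62 -2.13] t 5.35 open 31.698227071969296
```

Call:
{"op": "step_arm", "data": {
  "deltas": [
    {"claw":0.2,"offset":[0,0,-2],"turn":0},
    {"claw":0.2,"offset":[0,0,-4],"turn":0},
    {"claw":0.2,"offset":[0,0,-4],"turn":0},
    {"claw":0.2,"offset":[0,0,-3],"turn":0},
    {"claw":0.2,"offset":[0,0,0],"turn":0},
    {"claw":0.2,"offset":[0,0,0],"turn":0}
  ]
}}

```text
time: 6.1
ee_pos: [464.4, 6.5, 142.0]
tool_rot: [-0.181, 0.983, 0.0, -0.001]
contact_force: [0.8, 0.6, -2.7]
opening: 32.2
```

```bash
python3 - <<'E'
from h import *
print(st()); plan(400,230,150,90)
for c in('side','top'):
    s=snap(c,c+'3.png')
    u,v=pix(s,manip.sense()['ee_pos']).astype(int)
    i=s['frame'][:,:,::-1][max(0,v-60):v+60,u-70:u+70];cv2.imwrite(f'pics/{c}3c.png',cv2.resize(i,None,fx=5,fy=5,interpolation=cv2.INTER_CUBIC))
E
```

```text
{'time': 6.1, 'joints': [-0.547, 0.148, 0.478, 2.13, -0.088, 0.884, 1.918], 'ee_pos': [464.389, 6.525, 142.036], 'tool_rot': [-0.181, 0.983, 0.0, -0.001], 'contact_force': [0.801, 0.581, -2.655], 'opening': 32.176}
at [464.4   6.5 142. ] yaw 110.9 turn first 20.9 then off cm [ 6.44 22.35 -0.8 ] rows 4 each [ 1.61  5.59 -0.2 ] t 6.1 open 32.176384118113376
```

View pics/side3c.png

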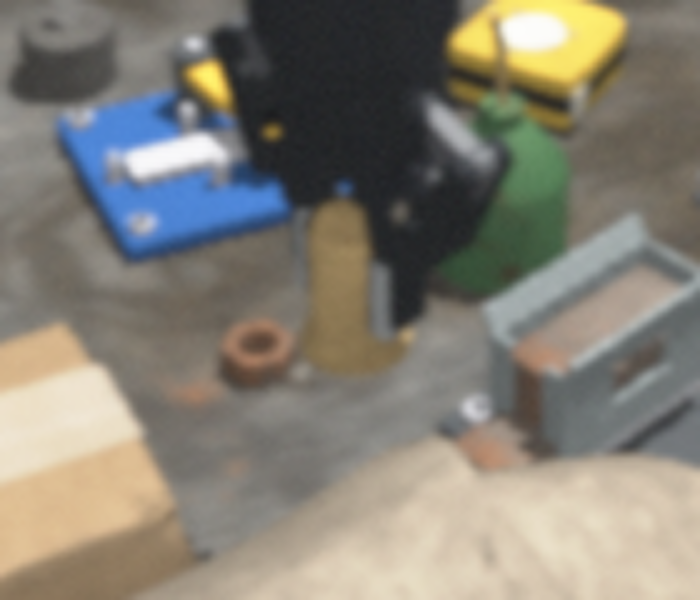

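Call:
{"op": "step_arm", "data": {
  "deltas": [
    {"claw":0.2,"offset":[0,0,0],"turn":10.4},
    {"claw":0.2,"offset":[0,0,0],"turn":10.5},
    {"claw":0.2,"offset":[1.6,5.6,0],"turn":0},
    {"claw":0.2,"offset":[1.6,5.6,0],"turn":0},
    {"claw":0.2,"offset":[1.6,5.6,0],"turn":0},
    {"claw":0.2,"offset":[1.6,5.6,0],"turn":0},
    {"claw":0.2,"offset":[0,0,4],"turn":0},
    {"claw":0.2,"offset":[0,0,4],"turn":0},
    {"claw":0.2,"offset":[0,0,2],"turn":0},
    {"claw":0.2,"offset":[0,0,0],"turn":0}
  ]
}}

```text
time: 7.45
ee_pos: [399.4, 228.3, 40.4]
tool_rot: [0.0, 1.0, -0.003, -0.003]
contact_force: [-0.2, 0.5, -2.1]
opening: 32.3
```

Call:
{"op": "step_arm", "data": {
  "deltas": [
    {"claw":0.2,"offset":[0,0,0],"turn":0},
    {"claw":0.2,"offset":[0,0,0],"turn":0}
  ]
}}

```text
time: 7.7
ee_pos: [403.1, 230.9, 44.2]
tool_rot: [0.001, 1.0, 0.001, 0.001]
contact_force: [-0.7, -0.2, -2.5]
opening: 32.3
```

```bash
python3 - <<'E'
from h import *
print(st())
for c in('side','top'):
    s=snap(c,c+'4.png')
    u,v=pix(s,manip.sense()['ee_pos']).astype(int)
    i=s['frame'][:,:,::-1][max(0,v-60):v+60,u-70:u+70];cv2.imwrite(f'pics/{c}4c.png',cv2.resize(i,None,fx=5,fy=5,interpolation=cv2.INTER_CUBIC))
E
```

```text
{'time': 7.7, 'joints': [-0.871, 0.321, 0.292, 2.181, -0.15, 0.656, 1.094], 'ee_pos': [403.114, 230.867, 44.235], 'tool_rot': [0.001, 1.0, 0.001, 0.001], 'contact_force': [-0.693, -0.198, -2.473], 'opening': 32.296}
```

View pics/side4c.png

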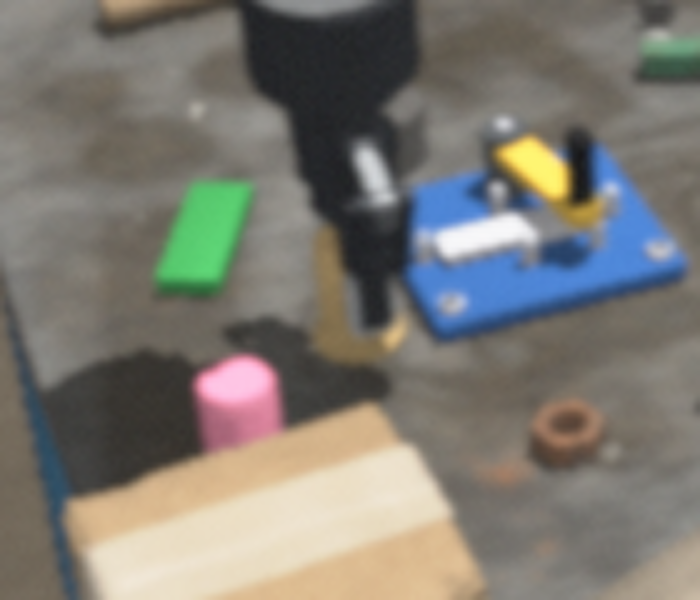

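Call:
{"op": "step_arm", "data": {
  "deltas": [
    {"claw":0.2,"offset":[0,0,1.5],"turn":0},
    {"claw":0.2,"offset":[0,0,0.8],"turn":0},
    {"claw":0.2,"offset":[0,0,0.4],"turn":0},
    {"claw":0.2,"offset":[0,0,0],"turn":0},
    {"claw":0.2,"offset":[0,0,0],"turn":0}
  ]
}}

```text
time: 8.43
ee_pos: [402.3, 230.3, 16.3]
tool_rot: [0.0, 1.0, 0.0, 0.0]
contact_force: [0.0, -0.2, -2.7]
opening: 32.0
```

Call:
{"op": "step_arm", "data": {
  "deltas": [
    {"claw":0.2,"offset":[0,0,0.2],"turn":0},
    {"claw":0.2,"offset":[0,0,0],"turn":0}
  ]
}}

```text
time: 8.68
ee_pos: [402.5, 230.5, 14.9]
tool_rot: [0.001, 1.0, 0.0, 0.0]
contact_force: [-1.5, -0.6, 3.0]
opening: 31.8
```

Call:
{"op": "step_arm", "data": {
  "deltas": [
    {"claw":0.2,"offset":[0,0,0.1],"turn":0},
    {"claw":0.2,"offset":[0,0,0],"turn":0}
  ]
}}

```text
time: 8.93
ee_pos: [402.5, 230.6, 14.9]
tool_rot: [0.001, 1.0, 0.0, -0.0]
contact_force: [-4.5, -2.6, 13.2]
opening: 32.4
```

Call:
{"op": "step_arm", "data": {
  "deltas": [
    {"claw":0.65,"offset":[0,0,-0.1],"turn":0},
    {"claw":0.65,"offset":[0,0,0],"turn":0},
    {"claw":0.65,"offset":[0,0,0],"turn":0},
    {"claw":0.65,"offset":[0,0,0],"turn":0},
    {"claw":0.65,"offset":[0,0,-2],"turn":0},
    {"claw":0.65,"offset":[0,0,-5],"turn":0},
    {"claw":0.5,"offset":[0,0,-5],"turn":0},
    {"claw":0.5,"offset":[0,0,0],"turn":10},
    {"claw":0.5,"offset":[0,0,0],"turn":10},
    {"claw":0.5,"offset":[0,0,0],"turn":10}
  ]
}}

```text
time: 10.18
ee_pos: [402.0, 230.2, 134.3]
tool_rot: [0.262, 0.965, 0.0, -0.0]
contact_force: [0.5, -0.2, -0.4]
opening: 42.8
```

Call:
{"op": "step_arm", "data": {
  "deltas": [
    {"claw":0.5,"offset":[0,0,0],"turn":10},
    {"claw":0.5,"offset":[0,0,0],"turn":5},
    {"claw":0.5,"offset":[0,0,0],"turn":0}
  ]
}}

```text
time: 10.55
ee_pos: [402.0, 230.2, 134.1]
tool_rot: [0.383, 0.924, -0.0, -0.0]
contact_force: [0.5, -0.0, 0.2]
opening: 42.6
```

```bash
python3 - <<'E'
from h import *
print(st()); plan(525,271.5,135,45)
for c in('side',):
    s=snap(c,c+'5.png')
    u,v=pix(s,[402,230,0]).astype(int)
    i=s['frame'][:,:,::-1][max(0,v-60):v+60,u-70:u+70];cv2.imwrite(f'pics/{c}5c.png',cv2.resize(i,None,fx=5,fy=5,interpolation=cv2.INTER_CUBIC))
E
```

```text
{'time': 10.55, 'joints': [-0.995, 0.155, 0.415, 2.138, -0.082, 0.863, 0.255], 'ee_pos': [401.951, 230.18, 134.076], 'tool_rot': [0.383, 0.924, -0.0, -0.0], 'contact_force': [0.498, -0.005, 0.15], 'opening': 42.643}
at [402.  230.2 134.1] yaw 45.0 turn first 0.0 then off cm [-5.78 11.62 -0.09] rows 2 each [-2.89  5.81 -0.05] t 10.55 open 42.643298143084024
```

View pics/side5c.png

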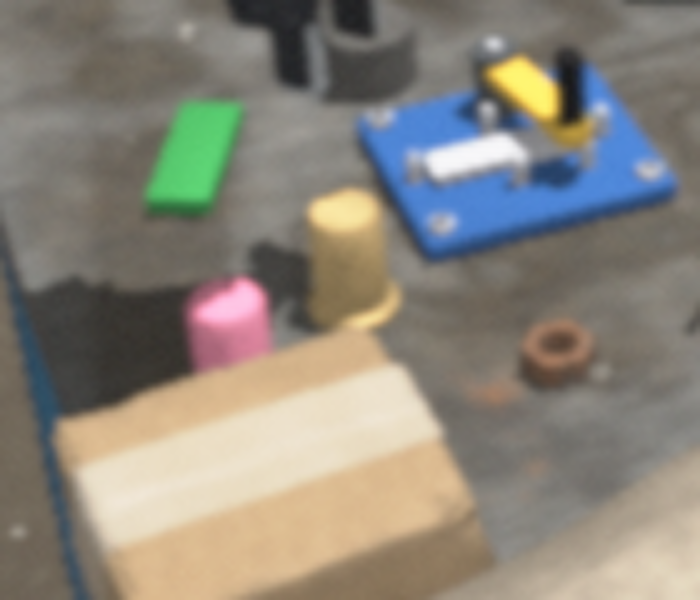

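The brass fitting now stands upright at (402,230), side-crop pixel (348,260). The keeper handle, at crop (570,85), is unobstructed.

Call:
{"op": "step_arm", "data": {
  "deltas": [
    {"claw":0.5,"offset":[-2.9,5.8,0],"turn":0},
    {"claw":0.5,"offset":[-2.9,5.8,0],"turn":0},
    {"claw":0.5,"offset":[0,0,0],"turn":0},
    {"claw":0.5,"offset":[0,0,2],"turn":0},
    {"claw":0.5,"offset":[0,0,0],"turn":0},
    {"claw":0.5,"offset":[0,0,0],"turn":0}
  ]
}}

```text
time: 11.35
ee_pos: [519.2, 269.3, 113.9]
tool_rot: [0.383, 0.924, -0.0, -0.001]
contact_force: [-1.3, 0.1, -0.4]
opening: 42.8
```

```bash
python3 - <<'E'
from h import *
print(st()); plan(525,271.5,52,45)
for c in('side','top'):
    s=snap(c,c+'6.png')
    u,v=pix(s,[525,271,68]).astype(int)
    i=s['frame'][:,:,::-1][max(0,v-60):v+60,u-70:u+70];cv2.imwrite(f'pics/{c}6c.png',cv2.resize(i,None,fx=5,fy=5,interpolation=cv2.INTER_CUBIC))
    if c=='side':
      for r in spotter.landmark_of('side','brass_fitting'): print(r['p'],world(s,r['point']))
E
```

```text
{'time': 11.35, 'joints': [-0.893, 0.417, 0.418, 1.87, -0.212, 0.9, 0.411], 'ee_pos': [519.192, 269.284, 113.868], 'tool_rot': [0.383, 0.924, -0.0, -0.001], 'contact_force': [-1.276, 0.118, -0.447], 'opening': 42.809}
at [519.2 269.3 113.9] yaw 45.0 turn first -0.0 then off cm [-0.25  0.57  6.19] rows 1 each [-0.25  0.57  6.19] t 11.35 open 42.80939030013842
0.7 [403.24976354 231.0005424    0.66610423]
0.49 [337.27511361 185.86789485   0.4431892 ]
```

View pics/side6c.png

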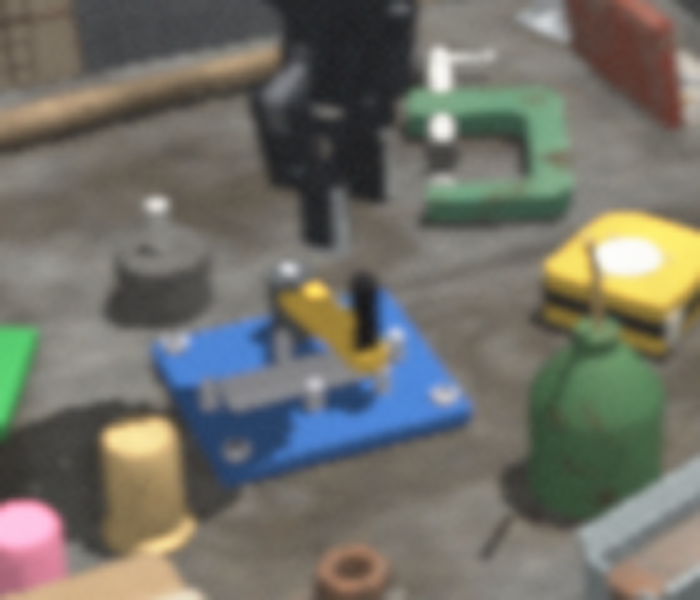

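View pics/top6c.png

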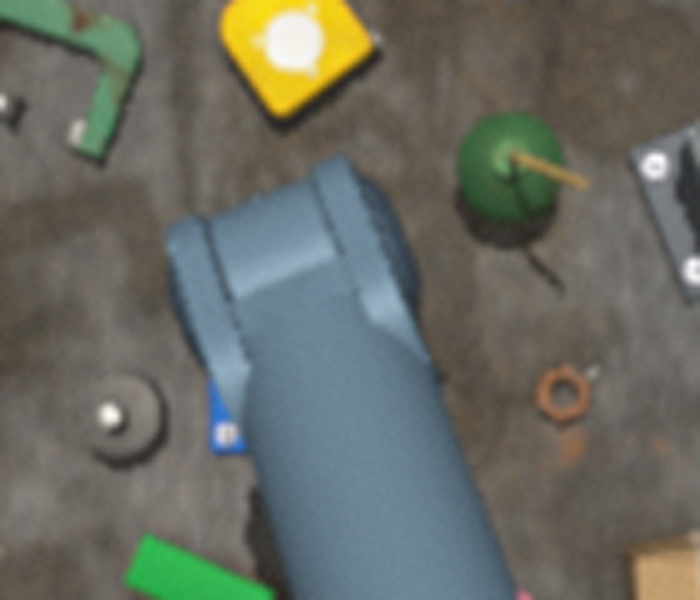

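Call:
{"op": "step_arm", "data": {
  "deltas": [
    {"claw":0.5,"offset":[-0.3,0.6,0],"turn":0},
    {"claw":0.5,"offset":[0,0,0],"turn":0},
    {"claw":0.5,"offset":[0,0,2],"turn":0},
    {"claw":0.5,"offset":[0,0,2],"turn":0},
    {"claw":0.5,"offset":[0,0,2],"turn":0},
    {"claw":0.5,"offset":[0,0,0],"turn":0},
    {"claw":0.5,"offset":[0,0,0],"turn":0}
  ]
}}

```text
time: 12.38
ee_pos: [527.3, 271.7, 54.0]
tool_rot: [0.383, 0.924, -0.0, 0.0]
contact_force: [-0.1, -0.3, 0.5]
opening: 42.8
```

```bash
python3 - <<'E'
from h import *
print(st())
p=np.array(manip.sense()['ee_pos'])
th=.165;a=np.radians(45);yv=np.array([np.cos(a),np.sin(a)]);xv=np.array([-yv[1],yv[0]])
piv=np.array([514.5,342])
prev=p[:2]
for t in np.arange(.3,1.95,.15):
    q=piv+72*np.array([np.sin(t),-np.cos(t)]); d=(q-prev)/10; prev=q; print(round(t,2),np.round(q),np.round([d@xv,d@yv],2))
s=snap('side')
u,v=pix(s,[525,271,68]).astype(int)
cv2.imwrite('pics/side7c.png',cv2.resize(s['frame'][:,:,::-1][v-50:v+50,u-60:u+60],None,fx=6,fy=6,interpolation=cv2.INTER_CUBIC))
E
```

```text
{'time': 12.375, 'joints': [-0.86, 0.518, 0.387, 1.876, -0.263, 0.798, 0.451], 'ee_pos': [527.285, 271.703, 54.035], 'tool_rot': [0.383, 0.924, -0.0, 0.0], 'contact_force': [-0.106, -0.328, 0.456], 'opening': 42.837}
0.3 [536. 273.] [-0.49  0.71]
0.45 [546. 277.] [-0.43  0.99]
0.6 [555. 283.] [-0.28  1.04]
0.75 [564. 289.] [-0.12  1.07]
0.9 [571. 297.] [0.04 1.08]
1.05 [577. 306.] [0.2  1.06]
1.2 [582. 316.] [0.36 1.02]
1.35 [585. 326.] [0.51 0.95]
1.5 [586. 337.] [0.64 0.87]
1.65 [586. 348.] [0.77 0.76]
1.8 [585. 358.] [0.87 0.64]
```

View pics/side7c.png

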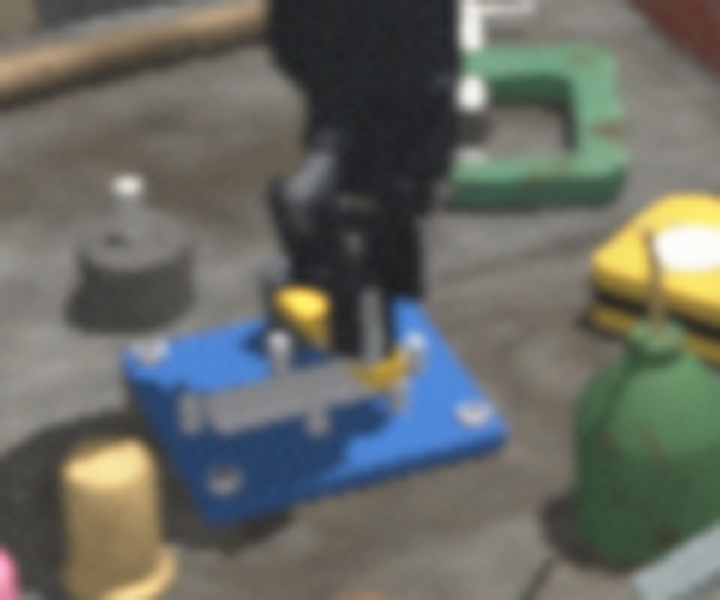

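Call:
{"op": "step_arm", "data": {
  "deltas": [
    {"claw":0.36,"offset":[-0.5,0.7,0],"turn":0},
    {"claw":0.36,"offset":[-0.4,1.0,0],"turn":0},
    {"claw":0.36,"offset":[-0.3,1.0,0],"turn":0},
    {"claw":0.36,"offset":[-0.1,1.1,0],"turn":0},
    {"claw":0.36,"offset":[0,1.1,0],"turn":0},
    {"claw":0.36,"offset":[0.2,1.1,0],"turn":0},
    {"claw":0.36,"offset":[0.4,1.0,0],"turn":0},
    {"claw":0.36,"offset":[0.5,0.9,0],"turn":0},
    {"claw":0.36,"offset":[0.6,0.9,0],"turn":0},
    {"claw":0.36,"offset":[0.8,0.8,0],"turn":0}
  ]
}}

```text
time: 13.68
ee_pos: [586.6, 348.9, 54.3]
tool_rot: [0.383, 0.924, 0.0, -0.0]
contact_force: [-0.3, -1.3, 0.3]
opening: 30.6
```

Call:
{"op": "step_arm", "data": {
  "deltas": [
    {"claw":0.36,"offset":[0.5,0.4,0],"turn":0},
    {"claw":0.36,"offset":[0,0,0],"turn":0},
    {"claw":0.36,"offset":[0,0,0],"turn":0}
  ]
}}

```text
time: 14.05
ee_pos: [585.9, 354.6, 54.4]
tool_rot: [0.383, 0.924, 0.0, 0.0]
contact_force: [-0.1, 0.1, -0.3]
opening: 30.5
```

```bash
python3 - <<'E'
from h import *
print(st())
s=snap('side')
u,v=pix(s,[545,300,68]).astype(int)
cv2.imwrite('pics/side8c.png',cv2.resize(s['frame'][:,:,::-1][v-50:v+50,u-60:u+60],None,fx=6,fy=6,interpolation=cv2.INTER_CUBIC))
E
```

```text
{'time': 14.05, 'joints': [-0.876, 0.66, 0.371, 1.636, -0.288, 0.899, 0.389], 'ee_pos': [585.914, 354.612, 54.395], 'tool_rot': [0.383, 0.924, 0.0, 0.0], 'contact_force': [-0.055, 0.127, -0.328], 'opening': 30.458}
```

View pics/side8c.png

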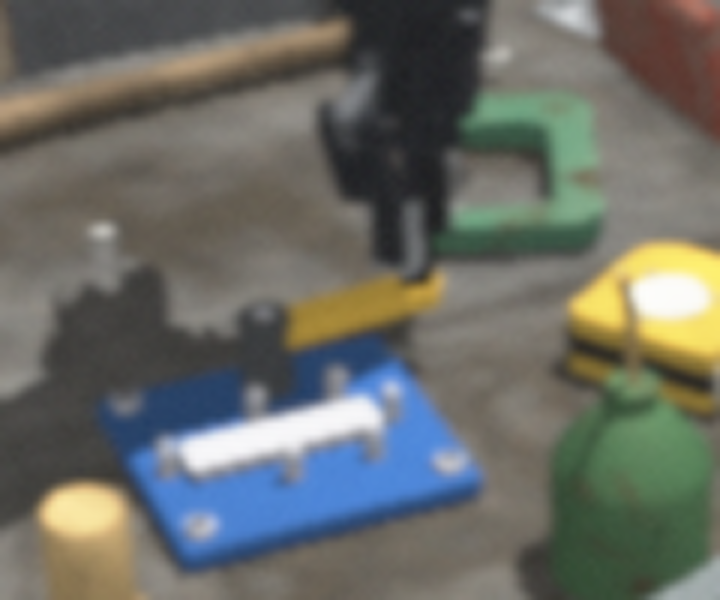

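Call:
{"op": "step_arm", "data": {
  "deltas": [
    {"claw":0.5,"offset":[0,0,0],"turn":0},
    {"claw":0.5,"offset":[0,0,-3],"turn":0},
    {"claw":0.5,"offset":[0,0,-5],"turn":0},
    {"claw":0.5,"offset":[0,0,-5],"turn":0},
    {"claw":0.6,"offset":[0,0,-2],"turn":-10},
    {"claw":0.6,"offset":[0,0,0],"turn":-10},
    {"claw":0.6,"offset":[0,0,0],"turn":-10},
    {"claw":0.6,"offset":[0,0,0],"turn":-10},
    {"claw":0.6,"offset":[0,0,0],"turn":-10},
    {"claw":0.6,"offset":[0,0,0],"turn":-10}
  ]
}}

```text
time: 15.35
ee_pos: [586.0, 354.0, 204.3]
tool_rot: [-0.133, 0.991, -0.0, -0.0]
contact_force: [-0.2, -0.0, 0.2]
opening: 50.9
```

```bash
python3 - <<'E'
from h import *
print(st())
s=snap('side','side9.png');t=snap('top','top9.png')
o=np.array([586.3,38.1]);y=.355;R=np.array([[np.cos(y),-np.sin(y)],[np.sin(y),np.cos(y)]])
def W(x,yy,z): return [*(o+R@[x,yy]),z]
for n,X in (('fl',(-31,43,11)),('fr',(-31,-43,11)),('br',(39,-43,11)),('bl',(39,43,11)),('tb fl',(-42.5,16,70)),('tb bl',(42.5,16,70)),('tb br',(42.5,-16,70)),('tb fr',(-42.5,-16,70)),('b1 fl',(-77,16,40)),('walltop br',(47,-22,91)),('wall fr bottom',(-47,-22,43))):
    print(n,np.round((pix(s,W(*X))-[280,220])*6.5+3,0),np.round((pix(t,W(*X))-[285,150])*6.5+3,0))
cv2.imwrite('pics/mags9.png',cv2.resize(s['frame'][220:300,280:400,::-1],None,fx=6.5,fy=6.5,interpolation=cv2.INTER_CUBIC))
for c,ss in(('side',s),('top',t)):
  for th in('magazine','mouth','blank_1','brass_fitting','jig','nest'):
    for r in spotter.landmark_of(c,th)[:4]: print(c,th,round(r['p'],2),np.round(world(ss,r['point']),1))
E
```

```text
{'time': 15.35, 'joints': [-0.765, 0.475, 0.219, 1.539, -0.109, 1.14, 1.312], 'ee_pos': [585.975, 354.0, 204.296], 'tool_rot': [-0.133, 0.991, -0.0, -0.0], 'contact_force': [-0.166, -0.016, 0.165], 'opening': 50.919}
fl [119. 292.] [147. 316.]
fr [311. 419.] [319. 247.]
br [453. 316.] [262. 108.]
bl [261. 198.] [ 91. 176.]
tb fl [155. 208.] [225. 310.]
tb bl [334.  93.] [153. 133.]
tb br [408. 136.] [220. 106.]
tb fr [229. 255.] [292. 283.]
b1 fl [ 78. 330.] [246. 384.]
walltop br [435.  87.] [234.  86.]
wall fr bottom [231. 336.] [300. 292.]
side magazine 0.63 [589.8  39.3   3.4]
side mouth 0.94 [544.8  19.1  31.1]
side mouth 0.52 [590.3  36.2  56.1]
side blank_1 0.73 [590.9  38.7  58.3]
side blank_1 0.69 [542.7  18.6  30.6]
side blank_1 0.59 [553.9  27.1  28.8]
side blank_1 0.47 [586.4  32.8  39.9]
side brass_fitting 0.88 [401.5 233.8  -1.1]
side brass_fitting 0.67 [505.4 295.5  19.1]
side brass_fitting 0.61 [696.4 302.2  -0. ]
side brass_fitting 0.6 [335.5 190.4   1.6]
side jig 0.67 [500.6 297.4  -4.2]
side nest 0.98 [504.9 294.8  19.2]
top magazine 0.82 [586.1  38.3   0.8]
top magazine 0.33 [553.8  25.4  26.5]
top blank_1 0.69 [ 6.941e+02  3.079e+02 -4.000e-01]
top blank_1 0.63 [586.5  40.4  61.2]
top blank_1 0.61 [555.1  24.4  25.4]
top blank_1 0.53 [361.3 372.4   1.7]
top brass_fitting 0.55 [402.3 230.2  -1.8]
top brass_fitting 0.48 [333.9 187.1  -0.9]
top jig 0.55 [501.2 297.3  -5.7]
top jig 0.42 [473.1 153.9   0.6]
top nest 0.65 [501.9 298.5  19.1]
top nest 0.49 [512.6 341.7  33.4]
```

View pics/mags9.png

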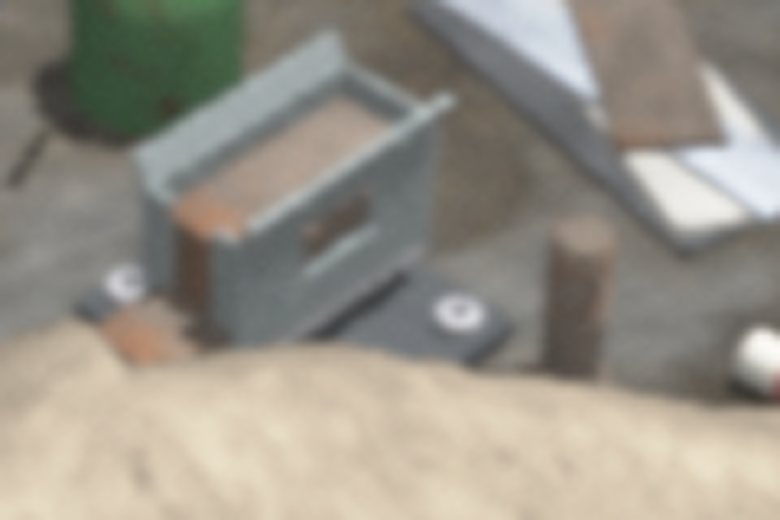

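```bash
python3 - <<'E'
from h import *
plan(528.4,17.8,150,110.3)
E
```

```text
at [585.8 354.6 204.2] yaw 104.9 turn first -5.4 then off cm [ 17.07 -29.59   5.42] rows 5 each [ 3.41 -5.92  1.08] t 16.05 open 51.1645289394927
```

Call:
{"op": "step_arm", "data": {
  "deltas": [
    {"claw":0.6,"offset":[0,0,0],"turn":-5.4},
    {"claw":0.6,"offset":[4,-4,0],"turn":0},
    {"claw":0.6,"offset":[4,-5,0],"turn":0},
    {"claw":0.6,"offset":[4,-5.5,0],"turn":0},
    {"claw":0.6,"offset":[3,-5.5,1],"turn":0},
    {"claw":0.6,"offset":[2,-5.5,2],"turn":0},
    {"claw":0.6,"offset":[0,-4,2],"turn":0},
    {"claw":0.6,"offset":[0,0,0],"turn":0},
    {"claw":0.6,"offset":[0,0,0],"turn":0},
    {"claw":0.6,"offset":[0,0,0],"turn":0}
  ]
}}

```text
time: 17.3
ee_pos: [531.6, 28.6, 155.0]
tool_rot: [-0.178, 0.984, 0.0, 0.001]
contact_force: [0.4, 0.4, 0.4]
opening: 51.3
```

```bash
python3 - <<'E'
from h import *
plan(528.4,17.8,60,110.3)
E
```

```text
at [531.6  28.6 155. ] yaw 110.5 turn first 0.2 then off cm [ 0.67 -0.9   9.5 ] rows 2 each [ 0.34 -0.45  4.75] t 17.3 open 51.26828587488177
```

Call:
{"op": "step_arm", "data": {
  "deltas": [
    {"claw":0.6,"offset":[0.7,-0.9,0],"turn":0},
    {"claw":0.6,"offset":[0,0,4],"turn":0},
    {"claw":0.6,"offset":[0,0,4],"turn":0},
    {"claw":0.6,"offset":[0,0,1.5],"turn":0},
    {"claw":0.6,"offset":[0,0,0],"turn":0},
    {"claw":0.6,"offset":[0,0,0],"turn":0},
    {"claw":0.6,"offset":[0,0,0],"turn":0}
  ]
}}

```text
time: 18.18
ee_pos: [529.3, 15.8, 61.0]
tool_rot: [-0.177, 0.984, 0.0, 0.002]
contact_force: [0.2, -0.5, -0.5]
opening: 51.0
```

```bash
python3 - <<'E'
from h import *
plan(528.4,17.8,23,110.3)
for c in('side','top'):
    s=snap(c)
    u,v=pix(s,[535,20,40]).astype(int)
    cv2.imwrite(f'pics/{c}10.png',cv2.resize(s['frame'][:,:,::-1][v-45:v+45,u-60:u+60],None,fx=6.5,fy=6.5,interpolation=cv2.INTER_CUBIC))
E
```

```text
at [529.3  15.8  61. ] yaw 110.4 turn first 0.1 then off cm [0.01 0.22 3.8 ] rows 1 each [0.01 0.22 3.8 ] t 18.18 open 51.02444596700197
```

View pics/side10.png

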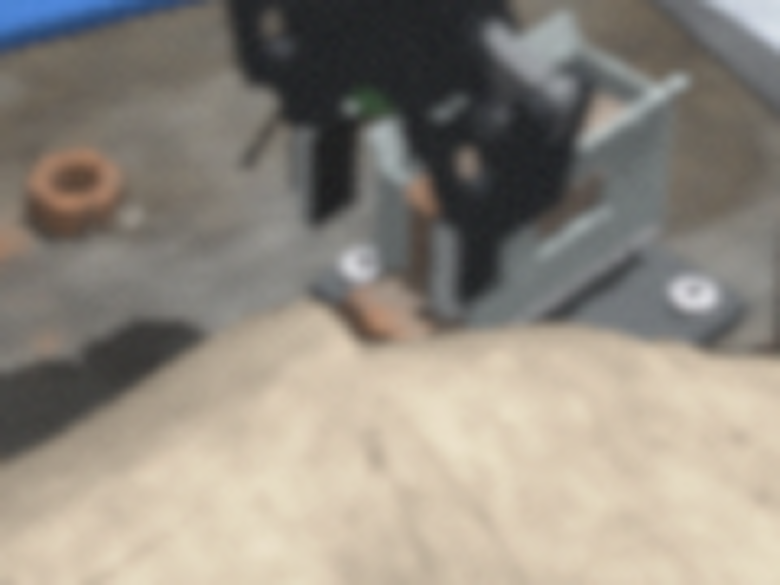

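View pics/top10.png

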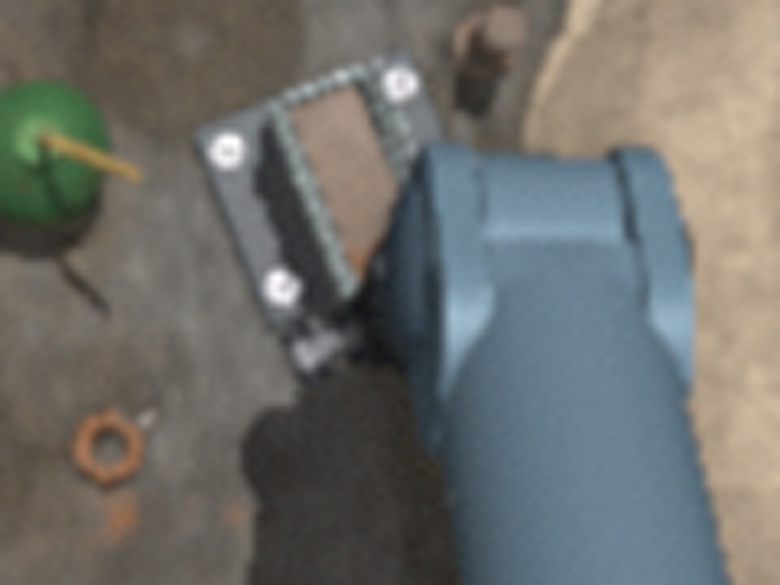

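Call:
{"op": "step_arm", "data": {
  "deltas": [
    {"claw":0.6,"offset":[0,0.2,1.2],"turn":0},
    {"claw":0.6,"offset":[0,0,1.2],"turn":0},
    {"claw":0.6,"offset":[0,0,1.0],"turn":0},
    {"claw":0.6,"offset":[0,0,0],"turn":0},
    {"claw":0.6,"offset":[0,0,0],"turn":0},
    {"claw":0.6,"offset":[0,0,0],"turn":0}
  ]
}}

```text
time: 19.02
ee_pos: [527.5, 17.4, 25.8]
tool_rot: [-0.177, 0.984, -0.0, 0.0]
contact_force: [0.3, 0.3, 0.0]
opening: 51.5
```

```bash
python3 - <<'E'
from h import *
print(st());plan(528.4,17.8,23,110.3)
for c in('side','top'):
    s=snap(c)
    u,v=pix(s,[535,20,40]).astype(int)
    cv2.imwrite(f'pics/{c}11.png',cv2.resize(s['frame'][:,:,::-1][v-45:v+45,u-60:u+60],None,fx=6.5,fy=6.5,interpolation=cv2.INTER_CUBIC))
E
```

```text
{'time': 19.025, 'joints': [-0.368, 0.455, 0.298, 2.039, -0.208, 0.675, 1.991], 'ee_pos': [527.503, 17.436, 25.755], 'tool_rot': [-0.177, 0.984, -0.0, 0.0], 'contact_force': [0.314, 0.321, 0.02], 'opening': 51.524}
at [527.5  17.4  25.8] yaw 110.3 turn first 0.0 then off cm [-0.1   0.    0.28] rows 1 each [-0.1   0.    0.28] t 19.02 open 51.52362207108152
```

View pics/side11.png

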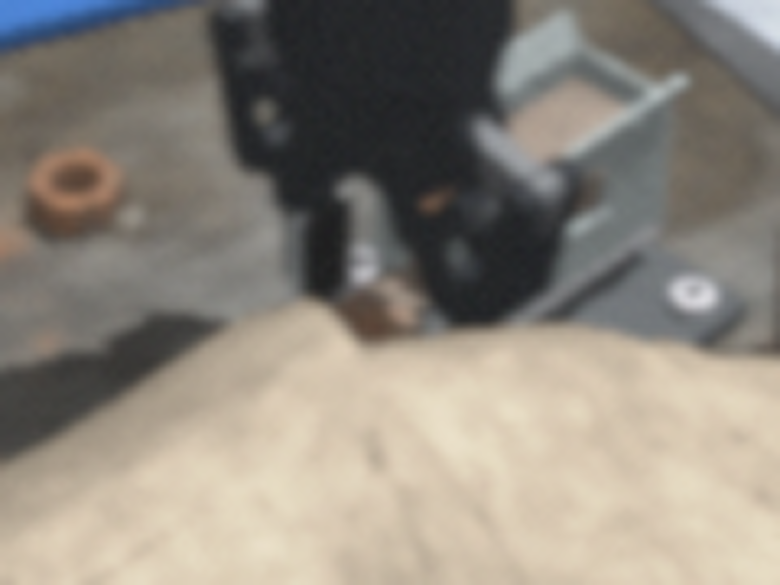

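Call:
{"op": "step_arm", "data": {
  "deltas": [
    {"claw":0.6,"offset":[0,0,0.3],"turn":0},
    {"claw":0.45,"offset":[0,0,0],"turn":0},
    {"claw":0.2,"offset":[0,0,0],"turn":0},
    {"claw":0.2,"offset":[0,0,0],"turn":0},
    {"claw":0.2,"offset":[0,0,0],"turn":0},
    {"claw":0.2,"offset":[0,0,0],"turn":0}
  ]
}}

```text
time: 19.88
ee_pos: [527.0, 17.1, 22.6]
tool_rot: [-0.176, 0.984, -0.0, -0.0]
contact_force: [-1.6, -1.1, 5.0]
opening: 30.5
```

```bash
python3 - <<'E'
from h import *
print(st());plan(528.4,17.8,23,110.3)
for c in('side',):
    s=snap(c)
    u,v=pix(s,[535,20,40]).astype(int)
    cv2.imwrite(f'pics/{c}12.png',cv2.resize(s['frame'][:,:,::-1][v-45:v+45,u-60:u+60],None,fx=6.5,fy=6.5,interpolation=cv2.INTER_CUBIC))
E
```

```text
{'time': 19.875, 'joints': [-0.366, 0.46, 0.297, 2.04, -0.21, 0.67, 1.993], 'ee_pos': [526.971, 17.097, 22.626], 'tool_rot': [-0.176, 0.984, -0.0, -0.0], 'contact_force': [-1.605, -1.085, 5.039], 'opening': 30.472}
at [527.   17.1  22.6] yaw 110.3 turn first 0.0 then off cm [-0.16  0.02 -0.04] rows 1 each [-0.16  0.02 -0.04] t 19.88 open 30.47171606983611
```

View pics/side12.png

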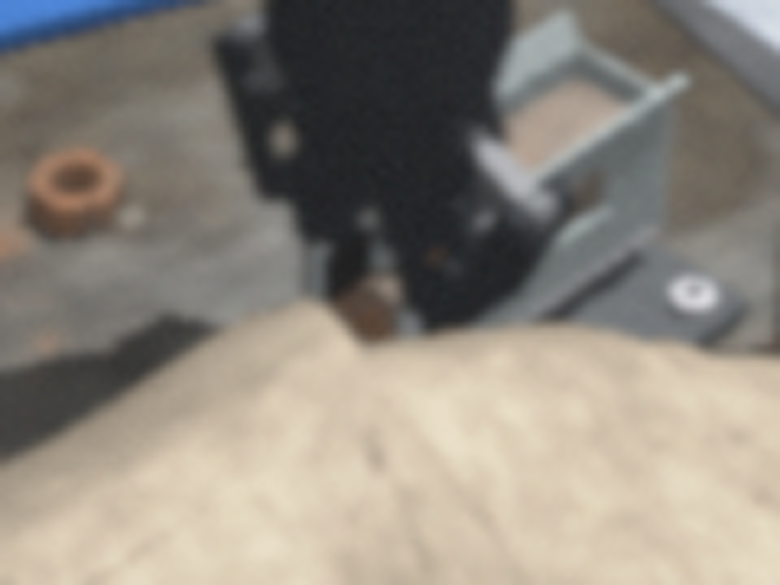

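Call:
{"op": "step_arm", "data": {
  "deltas": [
    {"claw":0.2,"offset":[0.4,0,0],"turn":0},
    {"claw":0.2,"offset":[0.5,0,0],"turn":0},
    {"claw":0.2,"offset":[0.6,0,0],"turn":0},
    {"claw":0.2,"offset":[0.6,0,0],"turn":0}
  ]
}}

```text
time: 20.42
ee_pos: [511.8, 12.5, 23.1]
tool_rot: [-0.178, 0.984, 0.0, 0.005]
contact_force: [7.7, 3.7, -4.8]
opening: 30.6
```

```bash
python3 - <<'E'
from h import *
print(st())
for c in('side','top'):
    s=snap(c)
    u,v=pix(s,[535,20,40]).astype(int)
    cv2.imwrite(f'pics/{c}13.png',cv2.resize(s['frame'][:,:,::-1][v-45:v+45,u-60:u+60],None,fx=6.5,fy=6.5,interpolation=cv2.INTER_CUBIC))
E
```

```text
{'time': 20.425, 'joints': [-0.363, 0.432, 0.297, 2.083, -0.208, 0.643, 2.002], 'ee_pos': [511.849, 12.519, 23.133], 'tool_rot': [-0.178, 0.984, 0.0, 0.005], 'contact_force': [7.711, 3.697, -4.795], 'opening': 30.639}
```

View pics/side13.png

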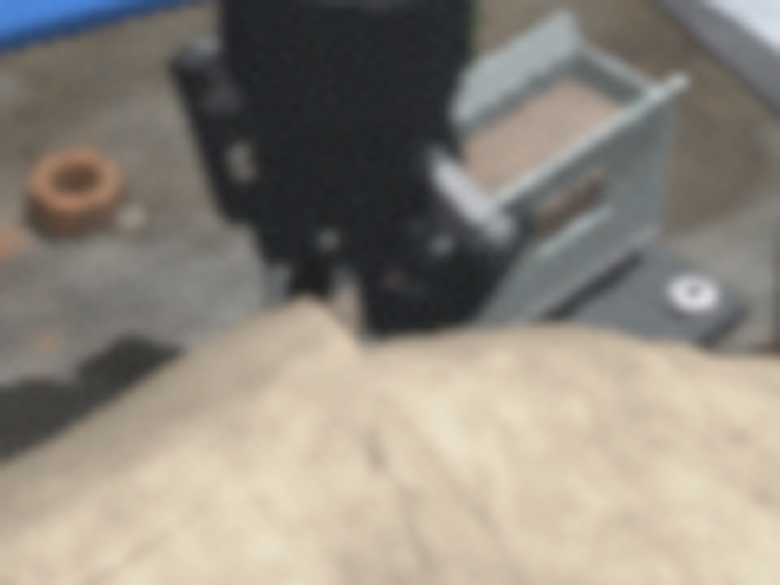

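Call:
{"op": "step_arm", "data": {
  "deltas": [
    {"claw":0.2,"offset":[0.6,0,0],"turn":0},
    {"claw":0.2,"offset":[0.7,0,0],"turn":0},
    {"claw":0.2,"offset":[0.7,0,0],"turn":0},
    {"claw":0.2,"offset":[0.7,0,0],"turn":0},
    {"claw":0.2,"offset":[0.7,0,0],"turn":0},
    {"claw":0.2,"offset":[0.7,0,0],"turn":0},
    {"claw":0.2,"offset":[0.7,0,0],"turn":0},
    {"claw":0.2,"offset":[0.4,0,0],"turn":0},
    {"claw":0.2,"offset":[0,0,0],"turn":0},
    {"claw":0.2,"offset":[0,0,0],"turn":0}
  ]
}}

```text
time: 21.78
ee_pos: [458.9, -7.8, 22.5]
tool_rot: [-0.177, 0.984, -0.0, 0.0]
contact_force: [-0.0, -0.3, -1.5]
opening: 30.7
```

```bash
python3 - <<'E'
from h import *
print(st())
for c in('side','top'):
    s=snap(c)
    u,v=pix(s,[515,20,40]).astype(int)
    cv2.imwrite(f'pics/{c}14.png',cv2.resize(s['frame'][:,:,::-1][v-45:v+45,u-60:u+60],None,fx=6.5,fy=6.5,interpolation=cv2.INTER_CUBIC))
E
```

```text
{'time': 21.775, 'joints': [-0.352, 0.361, 0.31, 2.198, -0.19, 0.606, 2.023], 'ee_pos': [458.942, -7.812, 22.504], 'tool_rot': [-0.177, 0.984, -0.0, 0.0], 'contact_force': [-0.035, -0.287, -1.49], 'opening': 30.677}
```

View pics/side14.png

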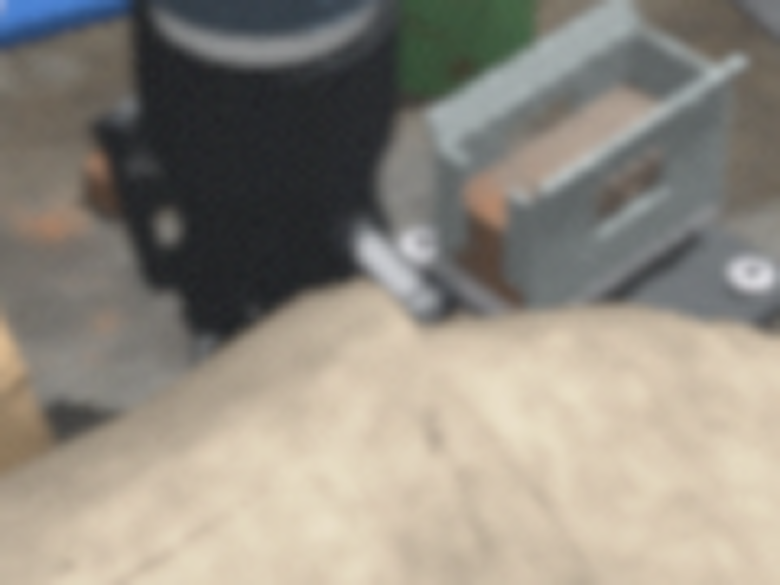

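View pics/top14.png

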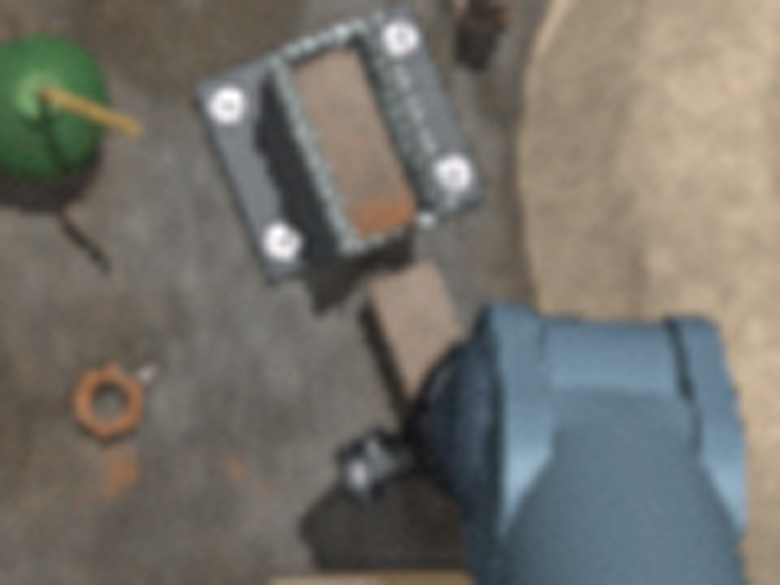

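The blank is drawn clear, with its rear end at top-crop pixel (400,278). The other three have settled flat in the chute.

Call:
{"op": "step_arm", "data": {
  "deltas": [
    {"claw":0.2,"offset":[0,0,-1.5],"turn":0},
    {"claw":0.2,"offset":[0,0,-3],"turn":0},
    {"claw":0.2,"offset":[0,0,-3.5],"turn":0},
    {"claw":0.2,"offset":[0,0,-2],"turn":0},
    {"claw":0.2,"offset":[0,0,0],"turn":5},
    {"claw":0.2,"offset":[0,0,0],"turn":8},
    {"claw":0.2,"offset":[0,0,0],"turn":7.3},
    {"claw":0.2,"offset":[0,0,0],"turn":0},
    {"claw":0.2,"offset":[0,0,0],"turn":0}
  ]
}}

```text
time: 23.0
ee_pos: [458.8, -7.9, 122.9]
tool_rot: [-0.001, 1.0, 0.0, 0.0]
contact_force: [-0.1, 0.2, -1.7]
opening: 30.8
```

```bash
python3 - <<'E'
from h import *
print(st())
plan(478,298.4,123,90)
p=manip.sense()['ee_pos']
for c in('side','top'):
    s=snap(c,c+'15f.png')
    u,v=pix(s,[p[0]+25,p[1],p[2]]).astype(int)
    print(u-60,v-45)
    cv2.imwrite(f'pics/{c}15.png',cv2.resize(s['frame'][:,:,::-1][v-45:v+45,u-60:u+60],None,fx=6.5,fy=6.5,interpolation=cv2.INTER_CUBIC))
    for r in spotter.landmark_of(c,'blank_1')[:5]: print(c,round(r['p'],2),np.round(world(s,r['point']),1))
E
```

```text
{'time': 23.0, 'joints': [-0.449, 0.165, 0.405, 2.156, -0.088, 0.835, 1.584], 'ee_pos': [458.814, -7.86, 122.911], 'tool_rot': [-0.001, 1.0, 0.0, 0.0], 'contact_force': [-0.149, 0.191, -1.687], 'opening': 30.846}
at [458.8  -7.9 122.9] yaw 90.2 turn first 0.2 then off cm [-1.920e+00  3.063e+01 -1.000e-02] rows 5 each [-0.38  6.13 -0.  ] t 23.0 open 30.845759519530127
227 207
side 0.65 [358.3 374.5  -6.6]
side 0.62 [590.9  38.4  47.3]
side 0.56 [503.  294.2  -0. ]
side 0.55 [489.5  -4.5 126.7]
side 0.46 [585.   39.7  36.2]
278 171
top 0.73 [585.3  40.   48.9]
top 0.58 [488.8  -6.6 128.3]
top 0.54 [362.8 371.4  -1.2]
```

View pics/side15.png

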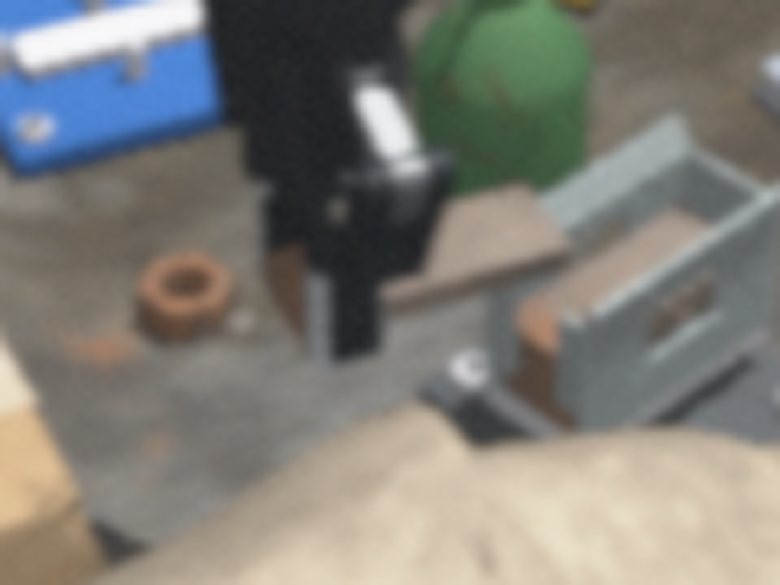

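View pics/top15.png

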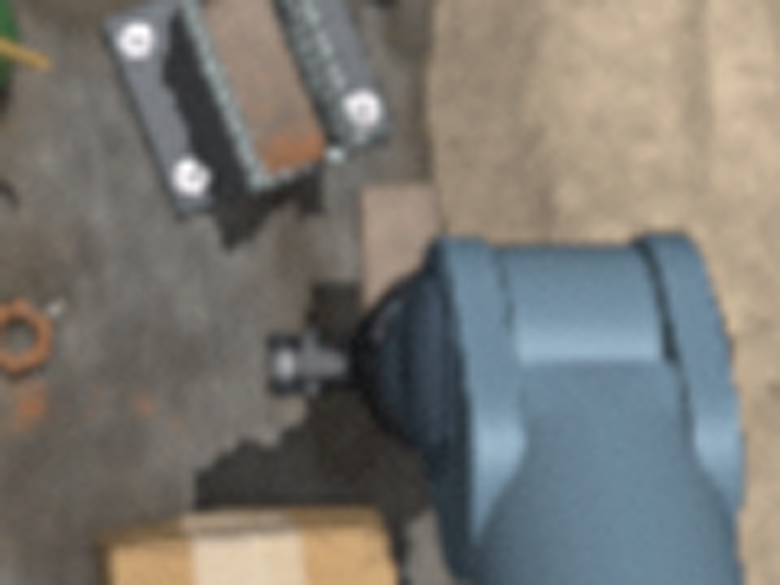

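```bash
python3 - <<'E'
from h import *
s=snap('top'); p=np.array(manip.sense()['ee_pos'])
for u,v in((363,184),(435,184)): print(ray(s,(u/6.5+278-.42,v/6.5+171-.42),140.5)-p)
s=snap('side')
for u,v in((527,185),(572,240),(385,295)): print(ray(s,(u/6.5+227-.42,v/6.5+207-.42),140.5)-p)
print('front bottom?', ray(s,(306/6.5+227-.42,352/6.5+207-.42),130.5)-p, ray(s,(266/6.5+227-.42,250/6.5+207-.42),140.5)-p,ray(s,(266/6.5+227-.42,286/6.5+207-.42),130.5)-p)
E
```

```text
[72.86801183 15.66238001 18.05934968]
[ 72.14070274 -14.49931241  18.05934968]
[73.85702312 11.66573617 18.05934968]
[ 74.4484956  -16.97045022  18.05934968]
[ 15.10569398 -17.40667641  18.05934968]
front bottom? [-10.54495904 -20.15177551   8.05934968] [-8.0983007  15.18428696 18.05934968] [-9.93032862 11.42284912  8.05934968]
```

Call:
{"op": "step_arm", "data": {
  "deltas": [
    {"claw":0.2,"offset":[0,3,0],"turn":0.2},
    {"claw":0.2,"offset":[0,5,0],"turn":0},
    {"claw":0.2,"offset":[0,5,0],"turn":0},
    {"claw":0.2,"offset":[0,5,0],"turn":0},
    {"claw":0.2,"offset":[0,5,0],"turn":0},
    {"claw":0.2,"offset":[-0.7,4.5,0],"turn":0},
    {"claw":0.2,"offset":[-0.7,3.1,0],"turn":0},
    {"claw":0.2,"offset":[0,0,3],"turn":0},
    {"claw":0.2,"offset":[0,0,3],"turn":0},
    {"claw":0.2,"offset":[0,0,1],"turn":0}
  ]
}}

```text
time: 24.55
ee_pos: [471.6, 297.0, 50.1]
tool_rot: [0.001, 1.0, -0.001, -0.002]
contact_force: [1.0, 0.2, -2.1]
opening: 30.4
```

Call:
{"op": "step_arm", "data": {
  "deltas": [
    {"claw":0.2,"offset":[0,0,0],"turn":0},
    {"claw":0.2,"offset":[0,0,0],"turn":0},
    {"claw":0.2,"offset":[0,0,0],"turn":0}
  ]
}}

```text
time: 24.92
ee_pos: [474.3, 298.7, 53.8]
tool_rot: [0.001, 1.0, 0.001, 0.001]
contact_force: [-0.4, 0.2, -1.9]
opening: 30.3
```

```bash
python3 - <<'E'
from h import *
print(st())
plan(473.2,298.4,40,90)
p=manip.sense()['ee_pos']
for c in('side','top'):
    s=snap(c,c+'16f.png')
    u,v=pix(s,[504,298,30]).astype(int)
    print(u-50,v-40)
    cv2.imwrite(f'pics/{c}16.png',cv2.resize(s['frame'][:,:,::-1][v-40:v+35,u-50:u+50],None,fx=7.8,fy=7.8,interpolation=cv2.INTER_CUBIC))
E
```

```text
{'time': 24.925, 'joints': [-0.801, 0.446, 0.197, 1.95, -0.124, 0.754, 1.035], 'ee_pos': [474.331, 298.658, 53.751], 'tool_rot': [0.001, 1.0, 0.001, 0.001], 'contact_force': [-0.416, 0.23, -1.904], 'opening': 30.265}
at [474.3 298.7  53.8] yaw 89.8 turn first -0.2 then off cm [ 0.11 -0.03  1.38] rows 1 each [ 0.11 -0.03  1.38] t 24.93 open 30.265254646067312
194 166
180 172
```

View pics/side16.png

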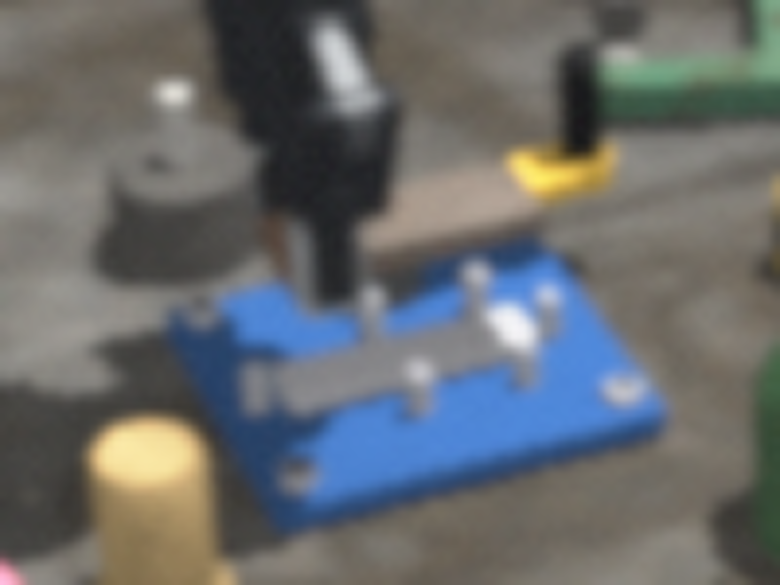

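View pics/top16.png

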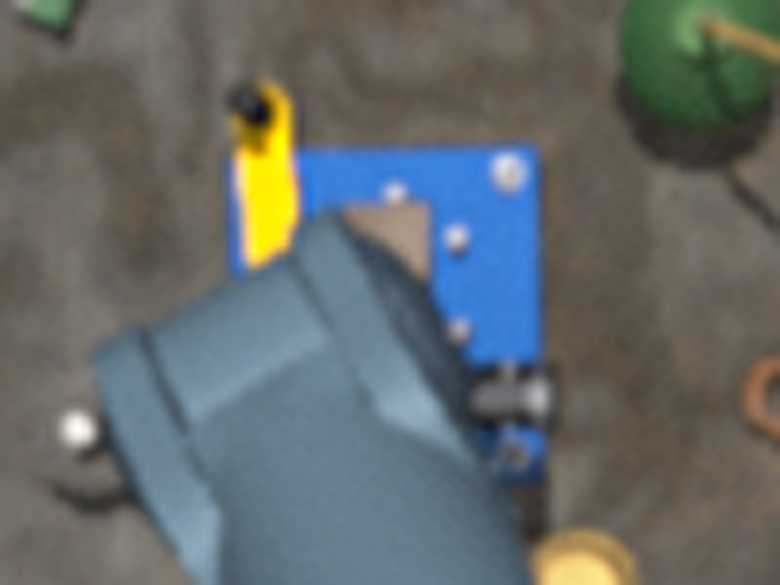

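```bash
cat > j.py <<'E'
from h import *
from scipy.optimize import least_squares
s=snap('side');t=snap('top');p=np.array(manip.sense()['ee_pos'])
k=7.8
sp={(-3,22.5):(372,294),(33,22.5):(477,268),(49.5,0):(548,293),(33,-22.5):(524,325),(-3,-22.5):(420,368),(-49.5,0):(258,368)}
tp={(49.5,0):(395,190),(33,-22.5):(457,236),(-3,-22.5):(458,328)}
def obs(d,o): return {q:(u/k+o[0]-.44,v/k+o[1]-.44) for q,(u,v) in d.items()}
S=obs(sp,(194,166));T=obs(tp,(180,172))
def fit(pairs,fixyaw=None):
    def res(x):
        c,n=np.cos(x[2]),np.sin(x[2]);r=[]
        for cam,d in pairs:
            for (a,b),uv in d.items(): r+=list(pix(cam,[x[0]+c*a-n*b,x[1]+n*a+c*b,28])-uv)
        return r
    f=least_squares(res,[503,298,0]);return f.x,np.round(f.fun,2)
print('side',fit([(s,S)]));print('top',fit([(t,T)]));print('both',fit([(s,S),(t,T)]))
print('blank top rear/right edge, top cam, rel TCP',ray(t,(432/k+180-.44,203/k+172-.44),p[2]+17.5)-p)
for u,v in((365,247),(540,206)): print('side near top edge',ray(s,(u/k+194-.44,v/k+166-.44),p[2]+17.5)-p)
E
python3 j.py
```

```text
side (array([5.05108283e+02, 2.96362173e+02, 2.42328636e-02]), array([-0.21, -0.14, -0.4 , -0.29, -0.03, -0.59,  0.47,  1.56,  0.23,
       -0.29, -0.08, -0.3 ]))
top (array([ 5.03256769e+02,  2.98112538e+02, -5.56388912e-03]), array([ 0.19,  0.24, -0.12, -0.27, -0.07,  0.02]))
both (array([5.04591435e+02, 2.96870287e+02, 1.32777356e-02]), array([-0.39, -0.22, -0.51, -0.29, -0.21, -0.54,  0.17,  1.6 , -0.14,
       -0.33, -0.42, -0.47,  0.29, -0.21,  0.07, -0.86,  0.36, -0.58]))
blank top rear/right edge, top cam, rel TCP [ 72.01986237 -17.19896863  17.5       ]
side near top edge [ 16.19630343 -15.14510783  17.5       ]
side near top edge [ 73.81306508 -15.93279932  17.5       ]
```

Call:
{"op": "step_arm", "data": {
  "deltas": [
    {"claw":0.2,"offset":[0.05,0,0.8],"turn":0},
    {"claw":0.2,"offset":[0,0,0.9],"turn":0},
    {"claw":0.2,"offset":[0,0,0.8],"turn":0},
    {"claw":0.2,"offset":[0,0,0.3],"turn":0},
    {"claw":0.2,"offset":[0,0,0],"turn":0},
    {"claw":0.2,"offset":[0,0,0],"turn":0}
  ]
}}

```text
time: 25.88
ee_pos: [473.1, 298.2, 24.6]
tool_rot: [0.001, 1.0, 0.0, 0.0]
contact_force: [0.3, -0.2, -0.7]
opening: 30.5
```

```bash
python3 - <<'E'
from h import *
print(st())
for c in('side','top'):
    s=snap(c)
    u,v=pix(s,[504,298,30]).astype(int)
    cv2.imwrite(f'pics/{c}17.png',cv2.resize(s['frame'][:,:,::-1][v-40:v+35,u-50:u+50],None,fx=7.8,fy=7.8,interpolation=cv2.INTER_CUBIC))
E
```

```text
{'time': 25.875, 'joints': [-0.793, 0.493, 0.187, 1.959, -0.137, 0.701, 1.044], 'ee_pos': [473.101, 298.204, 24.607], 'tool_rot': [0.001, 1.0, 0.0, 0.0], 'contact_force': [0.336, -0.205, -0.745], 'opening': 30.55}
```

View pics/side17.png

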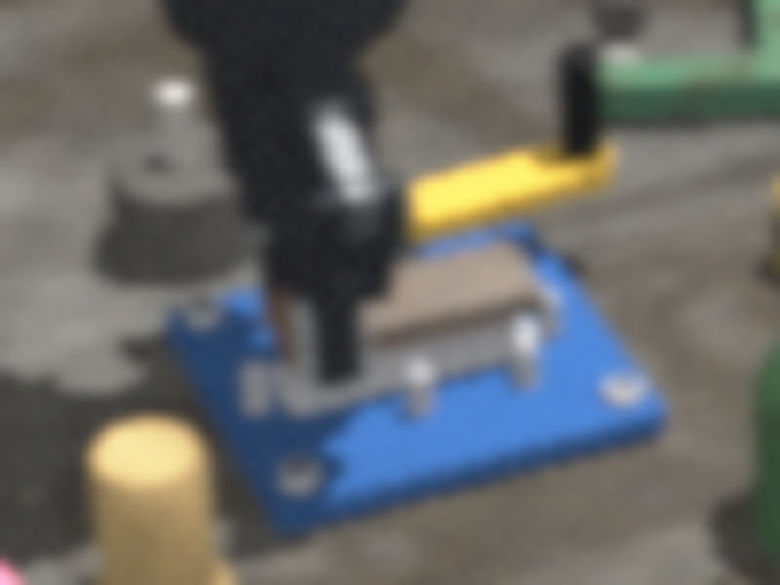

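View pics/top17.png

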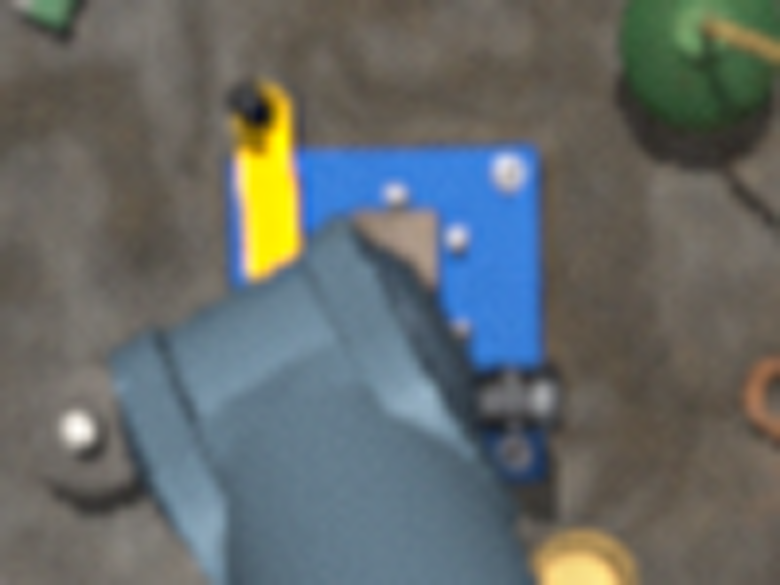

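Call:
{"op": "step_arm", "data": {
  "deltas": [
    {"claw":0.2,"offset":[0,0.03,0.4],"turn":0},
    {"claw":0.2,"offset":[0,0,0.3],"turn":0},
    {"claw":0.2,"offset":[0,0,0.2],"turn":0},
    {"claw":0.2,"offset":[0,0,0],"turn":0},
    {"claw":0.2,"offset":[0,0,0],"turn":0}
  ]
}}

```text
time: 26.6
ee_pos: [472.8, 298.4, 15.4]
tool_rot: [0.001, 1.0, 0.0, 0.0]
contact_force: [0.7, 0.0, -2.1]
opening: 30.6
```

Call:
{"op": "step_arm", "data": {
  "deltas": [
    {"claw":0.2,"offset":[0,0,0.15],"turn":0},
    {"claw":0.2,"offset":[0,0,0],"turn":0},
    {"claw":0.2,"offset":[0,0,0],"turn":0}
  ]
}}

```text
time: 26.98
ee_pos: [472.8, 298.4, 13.9]
tool_rot: [0.001, 1.0, -0.0, -0.0]
contact_force: [-0.0, 0.8, -0.2]
opening: 30.7
```

Call:
{"op": "step_arm", "data": {
  "deltas": [
    {"claw":0.2,"offset":[0,0,0.1],"turn":0},
    {"claw":0.2,"offset":[0,0,0],"turn":0},
    {"claw":0.2,"offset":[0,0,0],"turn":0}
  ]
}}

```text
time: 27.35
ee_pos: [472.8, 298.4, 12.9]
tool_rot: [0.001, 1.0, -0.0, -0.0]
contact_force: [-0.2, -0.4, -1.6]
opening: 30.6
```

```bash
python3 - <<'E'
from h import *
print(st())
for c in('side','top'):
    s=snap(c)
    u,v=pix(s,[504,298,30]).astype(int)
    cv2.imwrite(f'pics/{c}18.png',cv2.resize(s['frame'][:,:,::-1][v-40:v+35,u-50:u+50],None,fx=7.8,fy=7.8,interpolation=cv2.INTER_CUBIC))
E
```

```text
{'time': 27.35, 'joints': [-0.79, 0.513, 0.182, 1.961, -0.142, 0.68, 1.048], 'ee_pos': [472.777, 298.356, 12.896], 'tool_rot': [0.001, 1.0, -0.0, -0.0], 'contact_force': [-0.185, -0.371, -1.569], 'opening': 30.58}
```

View pics/side18.png

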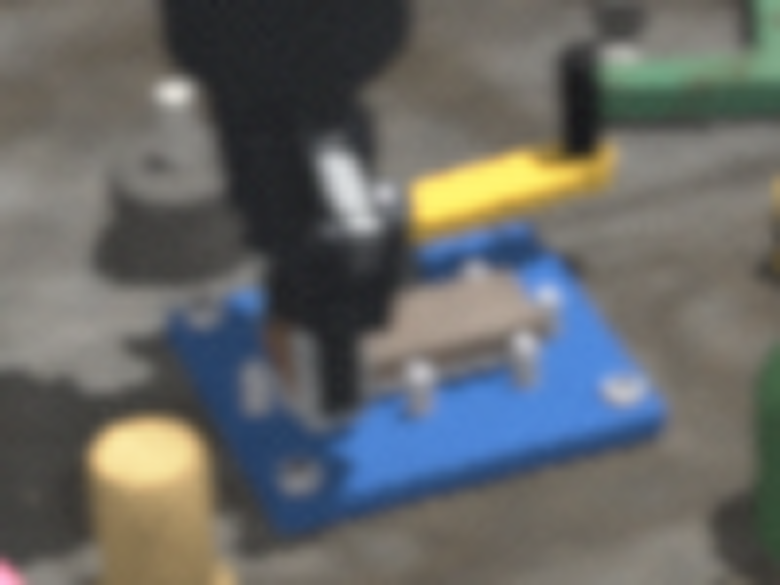

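Call:
{"op": "step_arm", "data": {
  "deltas": [
    {"claw":0.2,"offset":[0,0,0.1],"turn":0},
    {"claw":0.2,"offset":[0,0,0],"turn":0},
    {"claw":0.2,"offset":[0,0,0],"turn":0}
  ]
}}

```text
time: 27.82
ee_pos: [472.9, 298.4, 12.7]
tool_rot: [0.001, 1.0, 0.0, -0.0]
contact_force: [-2.8, -1.0, 5.2]
opening: 30.3
```

Call:
{"op": "step_arm", "data": {
  "deltas": [
    {"claw":0.2,"offset":[0,0,0.1],"turn":0},
    {"claw":0.2,"offset":[0,0,0],"turn":0},
    {"claw":0.2,"offset":[0,0,0],"turn":0}
  ]
}}

```text
time: 28.2
ee_pos: [472.9, 298.4, 12.6]
tool_rot: [0.001, 1.0, 0.0, -0.0]
contact_force: [-4.4, -1.5, 11.2]
opening: 30.4
```

Call:
{"op": "step_arm", "data": {
  "deltas": [
    {"claw":0.2,"offset":[0,0,-0.15],"turn":0},
    {"claw":0.45,"offset":[0,0,0],"turn":0},
    {"claw":0.5,"offset":[0,0,0],"turn":0},
    {"claw":0.5,"offset":[0,0,0],"turn":0},
    {"claw":0.5,"offset":[0,0,0],"turn":0},
    {"claw":0.5,"offset":[0,0,-1.5],"turn":0},
    {"claw":0.5,"offset":[0,0,-4],"turn":0},
    {"claw":0.5,"offset":[0,0,-5],"turn":0},
    {"claw":0.5,"offset":[0,0,-2],"turn":0},
    {"claw":0.5,"offset":[0,0,0],"turn":0}
  ]
}}

```text
time: 29.45
ee_pos: [474.7, 299.5, 140.6]
tool_rot: [0.001, 1.0, 0.002, 0.002]
contact_force: [1.1, -0.4, 0.0]
opening: 42.7
```

```bash
python3 - <<'E'
from h import *
print(st()); plan(586,345,135,45)
for c in('side','top'):
    s=snap(c)
    u,v=pix(s,[504,298,30]).astype(int)
    cv2.imwrite(f'pics/{c}19.png',cv2.resize(s['frame'][:,:,::-1][v-40:v+35,u-50:u+50],None,fx=7.8,fy=7.8,interpolation=cv2.INTER_CUBIC))
    for n in('blank_1','keeper_handle','nest'):
      for r in spotter.landmark_of(c,n)[:4]: print(c,n,round(r['p'],2),np.round(world(s,r['point']),1))
E
```

```text
{'time': 29.45, 'joints': [-0.826, 0.317, 0.222, 1.908, -0.087, 0.92, 1.005], 'ee_pos': [474.702, 299.534, 140.62], 'tool_rot': [0.001, 1.0, 0.002, 0.002], 'contact_force': [1.122, -0.388, 0.048], 'opening': 42.715}
at [474.7 299.5 140.6] yaw 89.8 turn first 44.8 then off cm [-4.65 11.08  0.56] rows 2 each [-2.33  5.54  0.28] t 29.45 open 42.71494696791819
side blank_1 0.8 [359.9 374.   -3. ]
side blank_1 0.68 [503.1 297.1  17. ]
side blank_1 0.56 [587.9  37.4  47.7]
side blank_1 0.41 [583.6  37.8  37.9]
side keeper_handle 0.66 [590.5 344.5  69.3]
side nest 0.66 [503.4 295.8  22. ]
top blank_1 0.63 [360.5 373.9   2.1]
top blank_1 0.39 [501.  298.4  19.1]
top keeper_handle 0.54 [583.2 351.4  65.8]
top nest 0.55 [501.8 297.4  20. ]
```

View pics/side19.png

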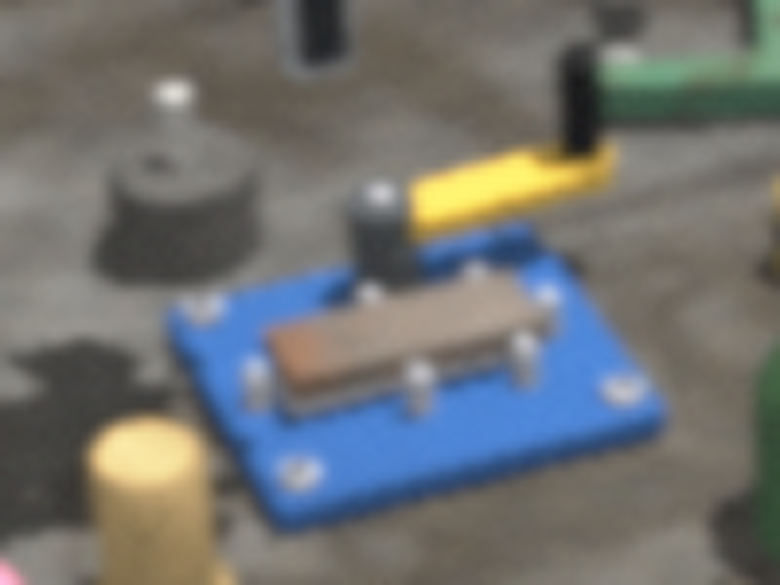

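```bash
python3 - <<'E'
from h import *
t=snap('top'); s=snap('side'); k=7.8
print(ray(t,(250/k+180-.44,103/k+172-.44),84), ray(s,(578/k+194-.44,48/k+166-.44),84), ray(s,(578/k+194-.44,150/k+166-.44),44))
print('boss',ray(s,(378/k+194-.44,195/k+166-.44),48))
E
```

```text
[583.11577119 345.95424252  84.        ] [586.31073139 345.64635286  84.        ] [585.74842655 347.27849405  44.        ]
boss [514.02132785 342.88573321  48.        ]
```

Call:
{"op": "step_arm", "data": {
  "deltas": [
    {"claw":0.5,"offset":[0,0,0],"turn":10},
    {"claw":0.5,"offset":[0,0,0],"turn":10},
    {"claw":0.5,"offset":[0,0,0],"turn":10},
    {"claw":0.5,"offset":[0,0,0],"turn":10},
    {"claw":0.5,"offset":[0,0,0],"turn":4.8},
    {"claw":0.5,"offset":[-2.3,5.5,0],"turn":0},
    {"claw":0.5,"offset":[-2.3,5.5,0],"turn":0},
    {"claw":0.5,"offset":[0,0,0],"turn":0},
    {"claw":0.5,"offset":[0,0,0],"turn":0},
    {"claw":0.5,"offset":[0,0,0],"turn":0}
  ]
}}

```text
time: 31.2
ee_pos: [581.8, 343.3, 137.4]
tool_rot: [0.382, 0.924, -0.0, -0.001]
contact_force: [-0.4, 0.6, -0.4]
opening: 42.6
```

```bash
python3 - <<'E'
from h import *
plan(585,346,54,45)
E
```

```text
at [581.8 343.3 137.4] yaw 45.1 turn first 0.1 then off cm [-0.04  0.42  8.34] rows 2 each [-0.02  0.21  4.17] t 31.2 open 42.556227659817466
```

Call:
{"op": "step_arm", "data": {
  "deltas": [
    {"claw":0.5,"offset":[0,0.4,1],"turn":0},
    {"claw":0.5,"offset":[0,0,2],"turn":0},
    {"claw":0.5,"offset":[0,0,2],"turn":0},
    {"claw":0.5,"offset":[0,0,2],"turn":0},
    {"claw":0.5,"offset":[0,0,1.2],"turn":0},
    {"claw":0.5,"offset":[0,0,0],"turn":0},
    {"claw":0.4,"offset":[0,0,0],"turn":0}
  ]
}}

```text
time: 32.08
ee_pos: [586.6, 346.8, 56.0]
tool_rot: [0.382, 0.924, 0.001, 0.0]
contact_force: [-0.2, -0.0, 0.1]
opening: 34.3
```

```bash
python3 - <<'E'
from h import *
print(st())
a=np.radians(45);yv=np.array([np.cos(a),np.sin(a)]);xv=np.array([-yv[1],yv[0]])
piv=np.array([513.8,342.3]);prev=np.array(manip.sense()['ee_pos'])[:2]
for t in [1.5,1.35,1.2,1.05,.9,.75,.6,.45,.3,.15,0,-.1,-.2]:
    q=piv+72*np.array([np.sin(t),-np.cos(t)]); d=(q-prev)/10; prev=q; print(round(t,2),np.round(q),np.round([d@xv,d@yv],2))
E
```

```text
{'time': 32.075, 'joints': [-0.834, 0.645, 0.324, 1.644, -0.248, 0.892, 0.372], 'ee_pos': [586.595, 346.786, 55.955], 'tool_rot': [0.382, 0.924, 0.001, 0.0], 'contact_force': [-0.237, -0.006, 0.069], 'opening': 34.256}
1.5 [586. 337.] [-0.61 -0.75]
1.35 [584. 327.] [-0.64 -0.87]
1.2 [581. 316.] [-0.51 -0.95]
1.05 [576. 306.] [-0.36 -1.02]
0.9 [570. 298.] [-0.2  -1.06]
0.75 [563. 290.] [-0.04 -1.08]
0.6 [554. 283.] [ 0.12 -1.07]
0.45 [545. 277.] [ 0.28 -1.04]
0.3 [535. 274.] [ 0.43 -0.99]
0.15 [525. 271.] [ 0.57 -0.91]
0 [514. 270.] [ 0.7  -0.82]
-0.1 [507. 271.] [ 0.53 -0.48]
-0.2 [499. 272.] [ 0.58 -0.43]
```

Call:
{"op": "step_arm", "data": {
  "deltas": [
    {"claw":0.36,"offset":[-0.6,-0.8,0],"turn":0},
    {"claw":0.36,"offset":[-0.6,-0.9,0],"turn":0},
    {"claw":0.36,"offset":[-0.5,-0.9,0],"turn":0},
    {"claw":0.36,"offset":[-0.4,-1.0,0],"turn":0},
    {"claw":0.36,"offset":[-0.2,-1.1,0],"turn":0},
    {"claw":0.36,"offset":[0,-1.1,0],"turn":0},
    {"claw":0.36,"offset":[0.1,-1.1,0],"turn":0},
    {"claw":0.36,"offset":[0.3,-1.0,0],"turn":0},
    {"claw":0.36,"offset":[0.4,-1.0,0],"turn":0},
    {"claw":0.36,"offset":[0.6,-0.9,0],"turn":0}
  ]
}}

```text
time: 33.33
ee_pos: [522.0, 270.7, 55.3]
tool_rot: [0.382, 0.924, -0.0, -0.0]
contact_force: [0.5, 0.5, -0.2]
opening: 30.7
```

Call:
{"op": "step_arm", "data": {
  "deltas": [
    {"claw":0.36,"offset":[0.4,-0.4,0],"turn":0},
    {"claw":0.36,"offset":[0.3,-0.4,0],"turn":0},
    {"claw":0.36,"offset":[0.2,-0.2,0],"turn":0},
    {"claw":0.36,"offset":[0,0,0],"turn":0}
  ]
}}

```text
time: 33.83
ee_pos: [509.1, 270.2, 55.3]
tool_rot: [0.382, 0.924, -0.0, -0.0]
contact_force: [0.4, 0.8, -0.6]
opening: 30.5
```

```bash
python3 - <<'E'
from h import *
print(st())
for c in('side',):
    s=snap(c)
    u,v=pix(s,[504,298,30]).astype(int)
    cv2.imwrite(f'pics/{c}20.png',cv2.resize(s['frame'][:,:,::-1][v-40:v+35,u-50:u+50],None,fx=7.8,fy=7.8,interpolation=cv2.INTER_CUBIC))
E
```

```text
{'time': 33.825, 'joints': [-0.839, 0.482, 0.338, 1.914, -0.22, 0.781, 0.407], 'ee_pos': [509.121, 270.211, 55.329], 'tool_rot': [0.382, 0.924, -0.0, -0.0], 'contact_force': [0.387, 0.786, -0.58], 'opening': 30.527}
```

View pics/side20.png

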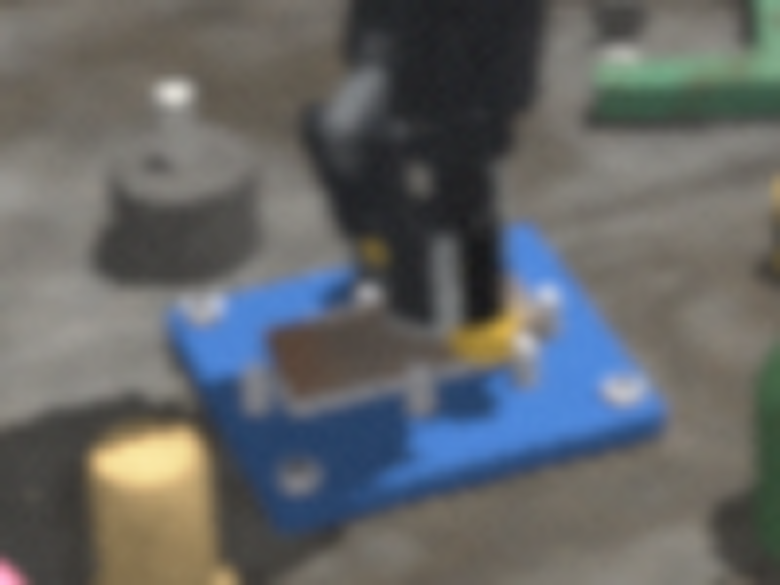

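Call:
{"op": "step_arm", "data": {
  "deltas": [
    {"claw":0.36,"offset":[0.2,-0.2,0],"turn":0},
    {"claw":0.36,"offset":[0.2,-0.2,0],"turn":0},
    {"claw":0.36,"offset":[0,0,0],"turn":0}
  ]
}}

```text
time: 34.25
ee_pos: [503.6, 270.1, 55.4]
tool_rot: [0.382, 0.924, -0.0, -0.0]
contact_force: [-0.2, -0.9, -0.1]
opening: 31.1
```

Call:
{"op": "step_arm", "data": {
  "deltas": [
    {"claw":0.36,"offset":[0.2,-0.2,0],"turn":0},
    {"claw":0.36,"offset":[0.2,-0.2,0],"turn":0},
    {"claw":0.36,"offset":[0,0,0],"turn":0}
  ]
}}

```text
time: 34.62
ee_pos: [499.8, 270.7, 56.0]
tool_rot: [0.382, 0.924, 0.001, 0.001]
contact_force: [4.8, 1.2, -1.4]
opening: 30.6
```

Call:
{"op": "step_arm", "data": {
  "deltas": [
    {"claw":0.36,"offset":[0.15,-0.15,0],"turn":0},
    {"claw":0.36,"offset":[0,0,0],"turn":0},
    {"claw":0.36,"offset":[0,0,0],"turn":0}
  ]
}}

```text
time: 35.0
ee_pos: [499.4, 271.1, 56.3]
tool_rot: [0.382, 0.924, 0.002, 0.003]
contact_force: [7.2, 3.0, -3.2]
opening: 30.7
```

Call:
{"op": "step_arm", "data": {
  "deltas": [
    {"claw":0.5,"offset":[-0.2,0.2,0],"turn":0},
    {"claw":0.5,"offset":[-0.2,0.2,0],"turn":0},
    {"claw":0.5,"offset":[0,0,0],"turn":0},
    {"claw":0.5,"offset":[0,0,-3],"turn":0},
    {"claw":0.5,"offset":[0,0,-5],"turn":0},
    {"claw":0.5,"offset":[0,0,-5],"turn":0},
    {"claw":0.5,"offset":[3,-3,0],"turn":0},
    {"claw":0.5,"offset":[4,-4,0],"turn":0},
    {"claw":0.5,"offset":[0,0,0],"turn":0},
    {"claw":0.5,"offset":[0,0,0],"turn":0}
  ]
}}

```text
time: 36.25
ee_pos: [402.7, 270.0, 185.5]
tool_rot: [0.382, 0.924, 0.0, 0.0]
contact_force: [0.1, -0.2, 0.1]
opening: 42.9
```

```bash
python3 - <<'E'
from h import *
print(st())
for c in('side','top'):
    s=snap(c,c+'21f.png')
    u,v=pix(s,[504,298,30]).astype(int)
    cv2.imwrite(f'pics/{c}21.png',cv2.resize(s['frame'][:,:,::-1][v-40:v+35,u-50:u+50],None,fx=7.8,fy=7.8,interpolation=cv2.INTER_CUBIC))
    u,v=pix(s,[580,40,40]).astype(int)
    cv2.imwrite(f'pics/{c}21m.png',cv2.resize(s['frame'][:,:,::-1][v-40:v+35,u-50:u+50],None,fx=7.8,fy=7.8,interpolation=cv2.INTER_CUBIC))
    for n in('blank_1','keeper_handle','brass_fitting'):
      for r in spotter.landmark_of(c,n)[:4]: print(c,n,round(r['p'],2),np.round(world(s,r['point']),1))
E
```

```text
{'time': 36.25, 'joints': [-1.016, 0.118, 0.363, 2.047, -0.051, 0.985, 0.16], 'ee_pos': [402.681, 269.996, 185.541], 'tool_rot': [0.382, 0.924, 0.0, 0.0], 'contact_force': [0.106, -0.246, 0.126], 'opening': 42.948}
side blank_1 0.82 [503.9 299.6  17.7]
side blank_1 0.78 [590.7  35.8  49.1]
side blank_1 0.64 [358.9 369.5  -3.5]
side blank_1 0.56 [582.8  33.1  31.1]
side keeper_handle 0.54 [514.5 269.1  71.9]
side brass_fitting 0.81 [403.5 230.8  -1.6]
side brass_fitting 0.6 [333.6 187.1  -0.6]
top blank_1 0.6 [502.1 297.5  18.5]
top blank_1 0.5 [585.2  45.8  48.4]
top blank_1 0.2 [463.6 414.1   2.1]
top keeper_handle 0.79 [512.6 274.3  67.1]
top brass_fitting 0.68 [401.4 233.2  -2.7]
top brass_fitting 0.56 [332.4 188.    1.2]
```

View pics/side21.png

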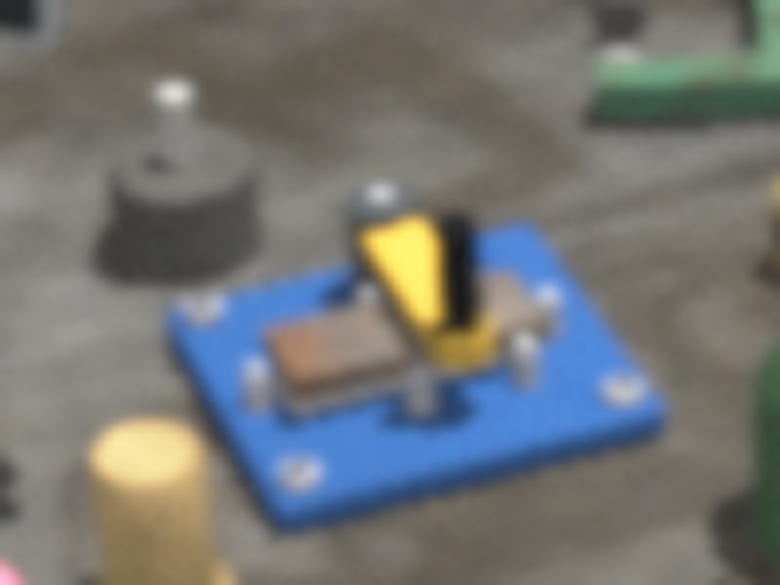

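View pics/top21.png

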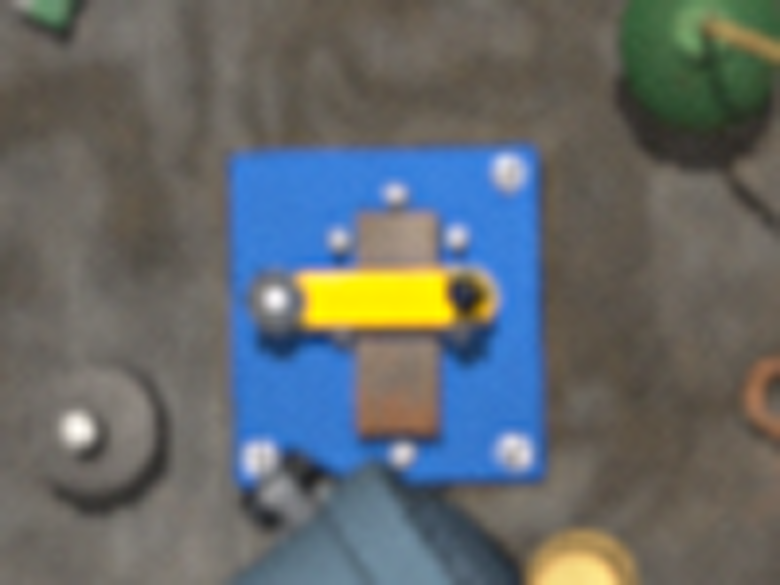

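View pics/side21m.png

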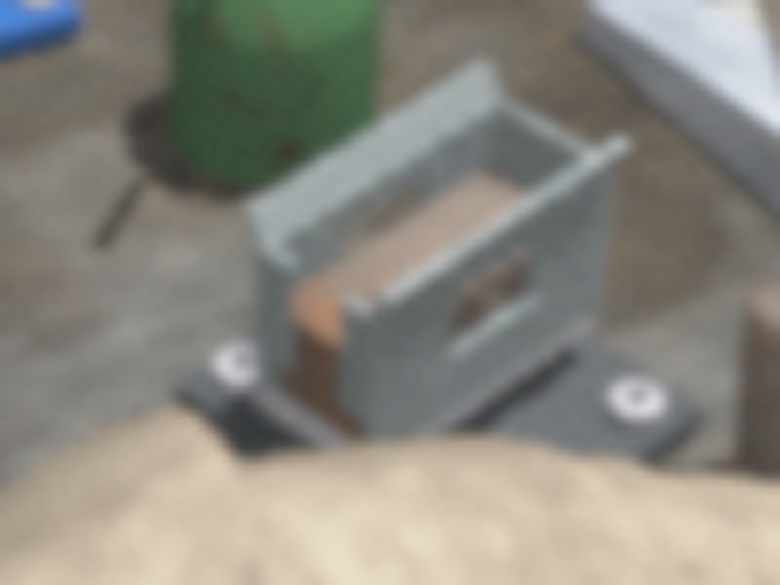

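The pictures show the keeper across the blank: in the top crop the boss is at (275,298), the handle at (467,292), and the blank is centred between the pins. The three blanks are flat in the chute, the fitting is upright, and the arm is clear. I'm handing the job in.

```bash
python3 -c "
from h import *
print(job.hand_in())"
```

```text
the job is handed in; nothing more can be done
None
```

I loaded the blank into the jig and handed the job in at about 36 s of the 70 s allowed. No verdict is reported back.

**What I did, in order:**
- **Fitting:** I stood it upright at about (402, 230) mm, roughly 250 mm from the mouth.
- **Keeper, opening:** I swung it open to about 1.6 rad with the blank still in the magazine.
- **Drawing the blank:** I pulled it 72 mm straight out of the mouth. The other three settled in the chute.
- **Placing the blank:** I lowered it between the pins until contact showed in the wrist force (about 5 N, then 11 N) and let go with the keeper open.
- **Keeper, closing:** I swung it back and pressed it against its stop with about 7 N.

**Last checks in the final pictures:**
- The blank is centred and flat between the pins, with the keeper straight across it at about 0.04 rad by eye.
- The three remaining blanks are flat, one place lower in the chute.
- The fitting is upright, and the oil can, hole saw and nut look unmoved. I did not re-measure the bolt, tape measure or marker.
- The gripper is clear of everything.

**Disagreements:** The two cameras differed by about 2–3 mm on the jig and magazine positions, so I used values between the two. The network's last readings of the blank's position also differed by about 2 mm between cameras, which is within tolerance.

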